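# Set the bench stone in the sloping sharpening stand, grinding face up

## Robot

A 7-joint arm with a two-finger parallel gripper is mounted at the origin on the work surface. World frame = base frame: x ahead of the robot, y to its left, z up, the work surface at z = 0. Lengths are in m, angles in rad, forces in N, time in s.
With the tool pointing down it reaches from about 0.4 to 0.875 m from the base axis. Payload 4.4 kg.
Tool frame: the origin (TCP) lies midway between the tips of the shut fingers; the grasp point (between the pads) lies 19 mm behind it; z points along the fingers, y is the line along which they close (so a half turn about z gives the same grasp; the last joint's range is limited). The gripper opens to 85 mm and grips with 20 to 120 N. Pads are 22 mm wide; open, the fingers measure 114 mm over their backs; the gripper's body (76 mm by 85 mm) begins 54 mm behind the grasp point. The pads swing forward as they close: fully open they stand 13 mm farther back than shut.
Start: joints at [-1.366, 0.628, 0.038, 1.517, -0.027, 0.996, -0.02], TCP at [0.174, 0.626, 0.231] pointing down, gripper open.
Joint ranges: [-3.06, 3.06], [-0.37, 2.12], [-1.25, 1.32], [0.18, 2.47], [-1.1, 4.24], [0.23, 1.98], [-2.94, 2.94]. Speed limits (rad/s): [2.57, 2.57, 3.14, 3.14, 3.14, 3.14, 3.14].

## Interface

Orientations are given as a unit quaternion [w, x, y, z].
In Python, from rig import * gives the robot as it stands. The module is installed in compiled form; this text tells all that it offers.
- The arm moves only by the tool play_rows, never from a script. Its arguments are lists of equal length, an entry for each row: "angular": the turn, a rotation vector about the world's x, y, z in degrees, a list of three; "slide": the shift along the world's x, y, z in m, a list of three; "grip": the closure in counts, from 0 (fully open) to 255 (shut). A call has 1 to 5 rows; each row is the pose to reach, as a shift and turn from the pose commanded when the call began; what a row does not reach only later rows make up. A row lasts 1/10 s, in which the tool goes at most 50 mm and 8.59 degrees, less where a joint would pass 70% of its speed; a pose out of reach is approached as far as the arm can. A call with a gripper value outside its range is refused whole. The fingers move at their own pace and stop on an object; "force" is the grip in N (left out, the last holds). Time passes only in rows, so rows that repeat a pose let the fingers close. It gives the time, the measured TCP pose, the force, the opening and the grip force at its end, in the units of the state.
- get_obs(): the state, without advancing time (a new reading comes with each control period).
- capture(name): name is "scene" or "top" or "wrist"; returns a dict with "color" (420x560x3 uint8, red, green, blue), "intrinsics" (3x3 intrinsics, pixels), "world_from_camera" (4x4, takes a point from camera to world coordinates). Camera axes: x right, y down, z forward; pixel columns grow to the right and rows downward; lengths in m; the calibration is good to about 2 mm. A picture is of the moment at which its call begins. There is no depth.
- job_done(): hands the job in; it is judged then, once.
The state is a dict: "clock": time; "joint_pos": joint angles; "dq": joint speeds; "joint_efforts": joint torques, N m; "tool_pos": TCP position; "eef_rot": TCP orientation; "ft_force": force on the tool from outside, world axes, zero at the start; "ft_torque": the same for the moment, N m; "grip_width": finger opening in m; "grip_force": force on a finger pad.
Only numpy, scipy, OpenCV 4.12 (cv2) and the standard library are available. Lean on these libraries where they do the work, as an engineer would, in place of code of your own. Each camera call takes 0.05 s, during which the arm holds its last target. There are 200 camera calls.

## Task

I want to touch up my carving knives: take the bench stone that is mounted on a wooden base out of the draining caddy and set it in the pocket of the sloping sharpening stand, wooden base down and grinding stone up, lying flat and fully home on the pocket floor. Put it down rather than dropping it, let go, and leave the other stone standing in the caddy and the rest of the bench as it is.

Things in the scene. Friction and masses are not known exactly. Their poses are not given: they have to be found in the camera images.
- benchstone: the bench stone: grey stone 124x50x16 mm glued centrally on a wooden base 140x50x12 (28 thick in all, 0.29 kg); the base sticks out 8 past the stone at both ends, long sides flush. Origin: centre of base underside. x along the length, y across the 50 width (grip here), z out of the grinding face. Ends alike. Starts on end in a caddy slot, leaning back 15 deg: x up, z roughly level
- stone_face (a point): centre of the bench stone's grinding face, 28 mm from benchstone's origin along its z
- bed: inclined top of the stand (200x100x18 mm board, slope 30 deg). Origin: centre of pocket floor, 80 above the table; x up the slope, y across, z square out of the board. Pocket 145 (x) by 56 (y), bounded by lips 8 high, 18 wide: an end stop across each end and, on each long side, two corner cheeks 34 long, leaving its middle 77 open for fingers
- stand: the sharpening stand under the bed, a fixed wooden base 210 x 120 mm; origin on the table below the pocket's centre, x towards its high end. It cannot be moved
- caddy: fixed draining caddy: dark wooden block 75x200 mm leaning back (to +x) 15 deg, top edge 69 above the table in front, 50 behind, in a metal tray 115x226, 10 high; origin under its centre. Two slots, centres 50 either side of the middle along y, each 31 by 57, 35 deep along their lean: bench stone in one, oilstone in the other. The grinding face looks along the caddy's -x and 15 deg up
- oilstone: plain oilstone without a wooden base, 150 x 40 x 25 mm, on end in the other slot of the caddy, leaning back alike, its top about 170 mm above the table; to be left there. Origin: centre of the rear broad face, x along its length (up), z square to the broad faces
- knife: bystander: short carving knife, turned handle, lying flat, 190 mm long overall, 26 thick; origin under the handle; to be left alone
- compound_bar: bystander: bar of honing compound, 75 x 28 x 26 mm; origin at the centre of its underside; to be left alone
- puppet_head: bystander: half-carved wooden puppet head standing on its neck, 100 tall, 70 across mm; origin at the centre of its underside; to be left alone
- paint_jar: bystander: jar of paint with white cap, 60 across, 75 tall mm; origin at the centre of its underside; to be left alone
- water_mug: bystander: white mug, 80 tall mm; origin at the centre of its underside; to be left alone
- mallet: bystander: carver's round mallet standing on its head, handle up, 206 tall, 68 across mm; origin at the centre of its underside; to be left alone
Things that resemble listed ones, but are neither listed nor needed, are in the scene too. Leave any purple look-alike of the benchstone alone.

How it is judged:
By the outcome, as a careful person would: the job done as asked, in the order asked, and still so for the second after the job is handed in, with the robot touching nothing.
It also fails if it takes over 51 s, if anything falls off the work surface, if the arm or the gripper's body presses on something with over 40 N, if the wrist force passes 120 N, or if a joint passes its speed limit or range.

## Working session

There is one attempt and no reset: what is moved stays moved. The work goes in short steps, Python scripts to look and compute and a tool call to move; the robot and the scene stay as the last step left them, time stands still between calls to the robot, and variables do not carry over. Pictures are saved under pics/ and viewed, at most 10 in all, crops included, and the job is handed in when it is done.

Besides the shell and the picture viewer there is one more tool, called after "Call:" in YAML: its name, and indented under it one key for each argument. play_rows: Moves the arm, as the interface text tells. Its arguments: {"type":"object","properties":{"angular":{"type":"array","items":{"type":"array","items":{"type":"number"}}},"slide":{"type":"array","items":{"type":"array","items":{"type":"number"}}},"grip":{"type":"array","items":{"type":"number"}},"force":{"type":"number"}},"required":["angular","slide","grip"]}

```bash
mkdir -p pics
cat > h.py <<'E'
from rig import *
import numpy as np, cv2, json
def snap(n,f):
    c=capture(n); cv2.imwrite(f'pics/{f}.png',c['color'][...,::-1]); np.savez(f'pics/{f}.npz',K=c['intrinsics'],T=c['world_from_camera']); return c
def ray(f,p):
    d=np.load(f'pics/{f}.npz'); K,T=d['K'],d['T']
    v=T[:3,:3]@np.linalg.solve(K,[p[0],p[1],1.]); return T[:3,3],v/np.linalg.norm(v)
def tri(obs):
    A=np.zeros((3,3));b=np.zeros(3);R=[]
    for f,p in obs:
        o,v=ray(f,p);M=np.eye(3)-np.outer(v,v);A+=M;b+=M@o;R.append((o,M))
    x=np.linalg.solve(A,b); return x,[round(float(np.linalg.norm(M@(x-o)))*1000,1) for o,M in R]
def atz(f,p,z):
    o,v=ray(f,p); return o+v*(z-o[2])/v[2]
def proj(f,X):
    d=np.load(f'pics/{f}.npz'); K,T=d['K'],d['T']
    c=K@(T[:3,:3].T@(np.atleast_2d(X)-T[:3,3]).T); return (c[:2]/c[2]).T
E
python3 - <<'E'
from h import *
a=snap('scene','s0');b=snap('top','t0');
for n in('s0','t0'):
    d=np.load(f'pics/{n}.npz');print(d['K'].round(1).tolist(),d['T'].round(3).tolist())
for n in('s0','t0'):
    im=cv2.imread(f'pics/{n}.png');cv2.imwrite(f'pics/{n}L.png',cv2.resize(im,(800,600),interpolation=cv2.INTER_CUBIC))
o=get_obs();print({k:np.round(v,3).tolist() for k,v in o.items()})
E
```

```text
[[386.7, 0.0, 277.9], [0.0, 386.7, 213.8], [0.0, 0.0, 1.0]] [[0.37, 0.546, -0.752, 1.318], [0.929, -0.202, 0.31, -0.313], [0.018, -0.813, -0.581, 0.65], [0.0, 0.0, 0.0, 1.0]]
[[411.0, 0.0, 277.1], [0.0, 411.0, 206.6], [0.0, 0.0, 1.0]] [[0.024, -0.99, 0.142, 0.4], [-1.0, -0.022, 0.017, -0.005], [-0.014, -0.143, -0.99, 1.268], [0.0, 0.0, 0.0, 1.0]]
{'clock': 0.1, 'joint_pos': [-1.366, 0.629, 0.038, 1.518, -0.027, 0.996, -0.02], 'dq': [0.001, -0.004, 0.002, -0.002, 0.0, -0.002, 0.001], 'joint_efforts': [0.004, -56.454, 1.231, -19.398, 0.011, 0.005, 0.0], 'tool_pos': [0.174, 0.626, 0.23], 'eef_rot': [-0.0, 0.135, 0.991, -0.001], 'ft_force': [-0.321, -0.244, -0.532], 'ft_torque': [-0.024, 0.019, 0.043], 'grip_force': 0.0, 'grip_width': 0.085}
```

View pics/s0L.png

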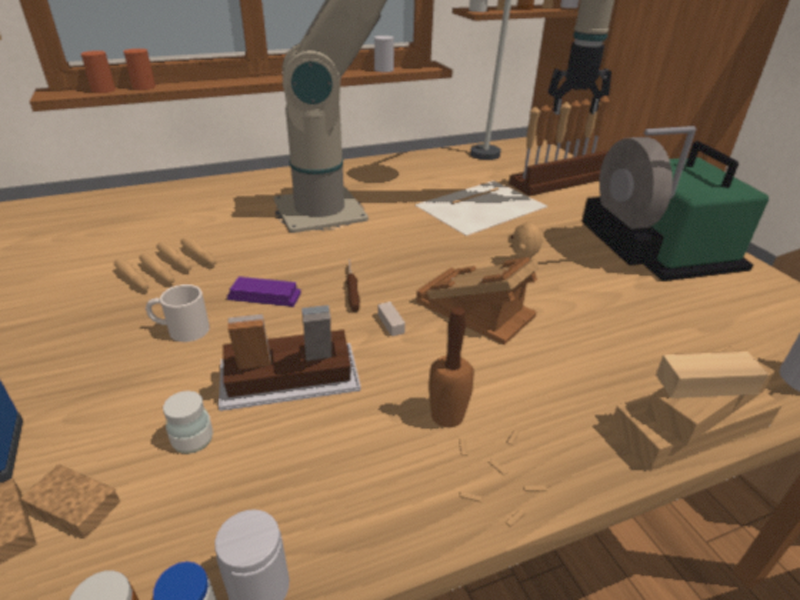

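View pics/t0L.png

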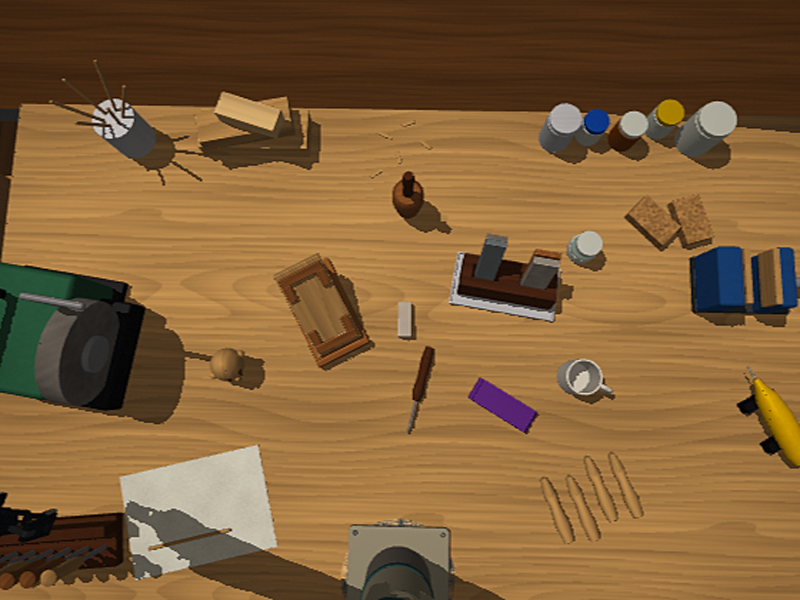

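Candidates (in 800×600 views):
- Wood-backed stone in the caddy: scene (250,345), top (542,268).
- Plain grey stone in the caddy: scene (317,335), top (490,257). This is the oilstone.
- Purple look-alike on the table: scene (265,291), top (503,405).
- Pale bar: scene (391,318). This is the compound bar.

I choose the wood-backed one and will check it in close crops.

Run:
```python
import cv2,numpy as np
def cr(n,x,y,w,h,s): return cv2.resize(cv2.imread(f'pics/{n}.png')[y:y+h,x:x+w],None,fx=s,fy=s,interpolation=cv2.INTER_CUBIC)
# each 100x75 src ->400x300 x4
m=np.vstack([np.hstack([cr('s0',152,210,100,75,4),cr('t0',308,155,100,75,4)]),np.hstack([cr('s0',286,172,100,75,4),cr('t0',180,170,100,75*1,4)])])
cv2.imwrite('pics/m0.png',m)
```

```text
(no output)
```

View pics/m0.png

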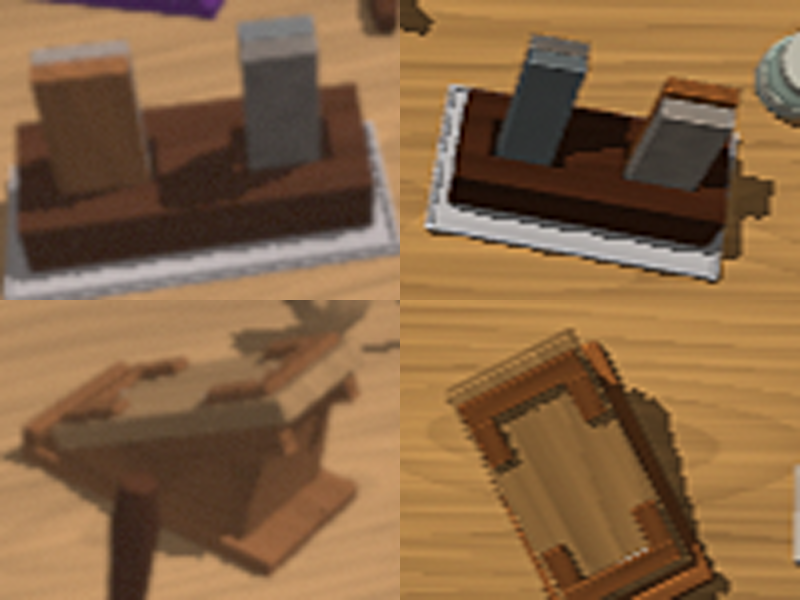

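The crop confirms it: the stone at panel (85,125) in the scene view has wood on its rear, and grey stone on the face towards the robot in the top view at (680,145). The other one, (280,90), is plain grey. The stand's high end is the upper-left one in the top view. Next, a rough measure.

Run:
```python
from h import *
S=lambda u,v:('s0',(152+(u+.5)/4-.5,210+(v+.5)/4-.5))
T=lambda u,v:('t0',(308+(u-400+.5)/4-.5,155+(v+.5)/4-.5))
B=lambda u,v:('t0',(180+(u-400+.5)/4-.5,170+(v-300+.5)/4-.5))
C=lambda u,v:('s0',(286+(u+.5)/4-.5,172+(v-300+.5)/4-.5))
print('stone rear top',tri([S(32,72),T(740,93)]),tri([S(130,72),T(668,80)]))
print('oil rear top',tri([S(242,60),T(588,43)]),tri([S(317,58),T(531,36)]))
p=[atz(*T(*q),.01) for q in((430,228),(718,280))]; print('tray',p,np.degrees(np.arctan2(*(p[0]-p[1])[[0,1]])))
p=[atz(*T(*q),.07) for q in((452,200),(722,240))]; print('block front top',p,np.degrees(np.arctan2(*(p[0]-p[1])[[0,1]])))
# stand fit
from scipy.optimize import least_squares
def bed(p):
    x,y,a=p;c,s=np.cos(a),np.sin(a);Rz=np.array([[c,-s,0],[s,c,0],[0,0,1]]);t=np.radians(30)
    Ry=np.array([[np.cos(t),0,-np.sin(t)],[0,1,0],[np.sin(t),0,np.cos(t)]]);return Rz@Ry,np.array([x,y,.08])
# lip inner corners at z=8mm: high end left/right ; top pixels
pts=[((.0905,.046,.008),B(460,405)),((.0905,-.046,.008),B(583,350)),((.0385,.028,.0),B(515,467)),((.0385,-.028,0),B(612,420)),((-.0385,.028,0),B(553,548)),((-.0385,-.028,0),B(640,505))]
f=lambda p:np.concatenate([(proj(o[0],bed(p)[0]@np.array(X)+bed(p)[1])[0]-o[1]) for X,o in pts])
r=least_squares(f,[.6,.2,.4]);print(r.x,np.degrees(r.x[2]),f(r.x).round(1))
```

```text
stone rear top (array([ 0.6457621 , -0.2990903 ,  0.16062966]), [0.9, 0.9]) (array([ 0.65524755, -0.25140681,  0.15465805]), [0.8, 0.8])
oil rear top (array([ 0.67782396, -0.19579254,  0.16381859]), [0.1, 0.1]) (array([ 0.68322052, -0.15742472,  0.15885003]), [0.1, 0.1])
tray [array([ 0.56780965, -0.10039981,  0.01      ]), array([ 0.5325097 , -0.32101551,  0.01      ])] 9.09064275747536
block front top [array([ 0.58094134, -0.11177387,  0.07      ]), array([ 0.55565147, -0.30925704,  0.07      ])] 7.297627215260654
[0.54068445 0.16964878 0.45579013] 26.114850679779234 [ 1.4  0.6  0.6  0.8  1.4 -2.9 -5.1  0.8  3.1 -1.  -1.3  1.8]
```

Call:
play_rows:
  angular:
    - [0,0,0]
    - [0,0,0]
    - [0,0,0]
    - [0,0,0]
    - [0,0,0]
  slide:
    - [0.01,-0.015,0.04]
    - [0.04,-0.05,0.07]
    - [0.07,-0.09,0.1]
    - [0.1,-0.13,0.1]
    - [0.13,-0.17,0.1]
  grip: [0,0,0,0,0]

```text
clock: 0.6
tool_pos: [0.2979, 0.4647, 0.3322]
eef_rot: [0.0, 0.135, 0.991, 0.001]
ft_force: [0.2, 0.2, -0.3]
grip_width: 0.0853
grip_force: 0.0
```

Call:
play_rows:
  angular:
    - [0,0,0]
    - [0,0,0]
    - [0,0,0]
    - [0,0,0]
    - [0,0,0]
  slide:
    - [0.03,-0.04,0]
    - [0.055,-0.08,0]
    - [0.08,-0.12,0]
    - [0.11,-0.16,0]
    - [0.14,-0.2,0]
  grip: [0,0,0,0,0]

```text
clock: 1.1
tool_pos: [0.4374, 0.2639, 0.331]
eef_rot: [-0.0, 0.135, 0.991, 0.0]
ft_force: [1.3, 0.4, 0.5]
grip_width: 0.0853
grip_force: 0.0
```

Call:
play_rows:
  angular:
    - [0,0,0]
    - [0,0,0]
    - [0,0,0]
    - [0,0,0]
    - [0,0,0]
  slide:
    - [0.02,-0.04,0]
    - [0.03,-0.08,0]
    - [0.04,-0.11,0]
    - [0.04,-0.11,0]
    - [0.04,-0.11,0]
  grip: [0,0,0,0,0]

```text
clock: 1.6
tool_pos: [0.4767, 0.1553, 0.3309]
eef_rot: [-0.0, 0.136, 0.991, 0.0]
ft_force: [0.7, 0.8, -1.1]
grip_width: 0.0851
grip_force: 0.0
```

Run:
```python
from h import *
snap('wrist','w1');print(get_obs()['clock'],get_obs()['tool_pos'],np.load('pics/w1.npz')['T'].round(3).tolist(),np.load('pics/w1.npz')['K'].tolist())
im=cv2.imread('pics/w1.png');cv2.imwrite('pics/w1L.png',cv2.resize(im,(800,600),interpolation=cv2.INTER_CUBIC))
```

```text
1.65 [0.47641986 0.15648844 0.33083482] [[0.269, 0.926, 0.264, 0.409], [0.963, -0.259, -0.073, 0.173], [0.001, 0.274, -0.962, 0.474], [0.0, 0.0, 0.0, 1.0]] [[361.49877815623074, 0.0, 284.4208766044864], [0.0, 361.49877815623074, 208.32083523590575], [0.0, 0.0, 1.0]]
```

View pics/w1L.png

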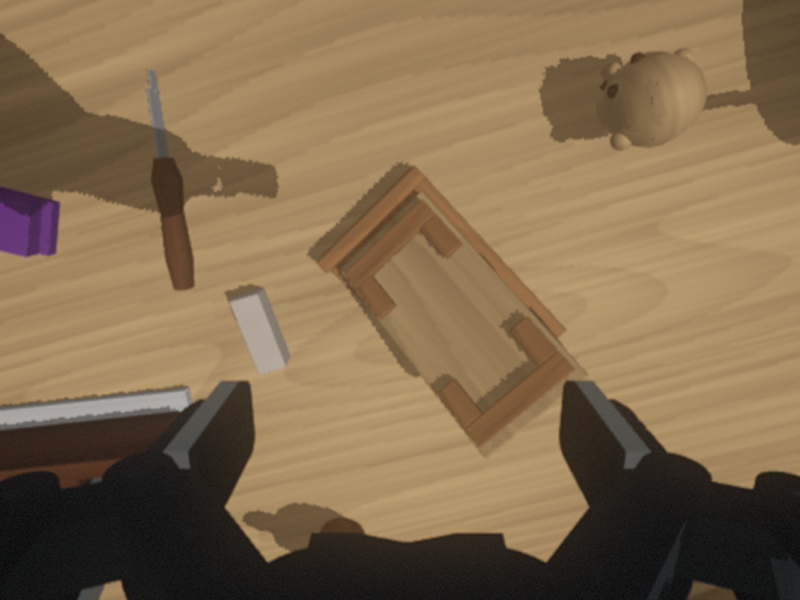

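The wrist view shows the stand with its low end at the upper left (pocket corner near 350,275) and its high end near (525,400). The compound bar is at (258,330) and the knife at (170,230). I take more wrist views on the way to the caddy.

Call:
play_rows:
  angular:
    - [0,0,0]
    - [0,0,0]
    - [0,0,0]
    - [0,0,0]
    - [0,0,0]
  slide:
    - [0.02,-0.04,-0.02]
    - [0.03,-0.08,-0.03]
    - [0.03,-0.1,-0.03]
    - [0.03,-0.1,-0.03]
    - [0.03,-0.1,-0.03]
  grip: [0,0,0,0,0]

```text
clock: 2.15
tool_pos: [0.5067, 0.0575, 0.301]
eef_rot: [-0.0, 0.134, 0.991, 0.001]
ft_force: [-0.6, 0.1, -0.1]
grip_width: 0.0856
grip_force: 0.0
```

```bash
python3 -c "
from h import *
snap('wrist','w2')"
```

Call:
play_rows:
  angular:
    - [0,0,0]
    - [0,0,0]
    - [0,0,0]
    - [0,0,0]
    - [0,0,0]
  slide:
    - [-0.01,-0.045,0.01]
    - [-0.02,-0.09,0.02]
    - [-0.03,-0.135,0.02]
    - [-0.03,-0.17,0.02]
    - [-0.03,-0.2,0.02]
  grip: [0,0,0,0,0]

```text
clock: 2.7
tool_pos: [0.4772, -0.1442, 0.3216]
eef_rot: [0.001, 0.134, 0.991, 0.0]
ft_force: [0.9, 1.1, 0.2]
grip_width: 0.0855
grip_force: 0.0
```

Call:
play_rows:
  angular:
    - [0,0,0]
    - [0,0,0]
    - [0,0,0]
  slide:
    - [0,0,0]
    - [0,0,0]
    - [0,0,0]
  grip: [0,0,0]

```text
clock: 3.0
tool_pos: [0.4774, -0.1417, 0.321]
eef_rot: [-0.0, 0.133, 0.991, 0.001]
ft_force: [-0.4, -0.1, 0.8]
grip_width: 0.085
grip_force: 0.0
```

```bash
python3 -c "
from h import *
snap('wrist','w3')"
```

Call:
play_rows:
  angular:
    - [0,0,0]
    - [0,0,0]
    - [0,0,0]
    - [0,0,0]
    - [0,0,0]
  slide:
    - [0.0,-0.045,0]
    - [0.0,-0.09,0]
    - [0.0,-0.13,0]
    - [0.0,-0.13,0]
    - [0,-0.13,0]
  grip: [0,0,0,0,0]

```text
clock: 3.55
tool_pos: [0.4771, -0.2735, 0.3207]
eef_rot: [-0.0, 0.135, 0.991, 0.0]
ft_force: [0.6, 1.0, 0.2]
grip_width: 0.0853
grip_force: 0.0
```

Run:
```python
from h import *
snap('wrist','w4');print(get_obs()['clock'],get_obs()['tool_pos'])
P={}
def cr(n,X,w=100,h=75):
    p=proj(n,X)[0]; x=int(np.clip(p[0]-w/2,0,560-w));y=int(np.clip(p[1]-h/2,0,420-h));P[n]=(x,y)
    s=400/w;return cv2.resize(cv2.imread(f'pics/{n}.png')[y:y+h,x:x+w],(400,300),interpolation=cv2.INTER_CUBIC)
c=[.655,-.27,.12]
m=np.vstack([np.hstack([cr('w1',[.53,.17,.08],240,180),cr('w2',[.53,.17,.08],240,180)]),np.hstack([cr('w3',c,160,120),cr('w4',c,160,120)])])
cv2.imwrite('pics/m1.png',m);print(P)
```

```text
3.6 [ 0.47742149 -0.27232794  0.32073627]
{'w1': (189, 123), 'w2': (277, 80), 'w3': (136, 300), 'w4': (251, 273)}
```

View pics/m1.png

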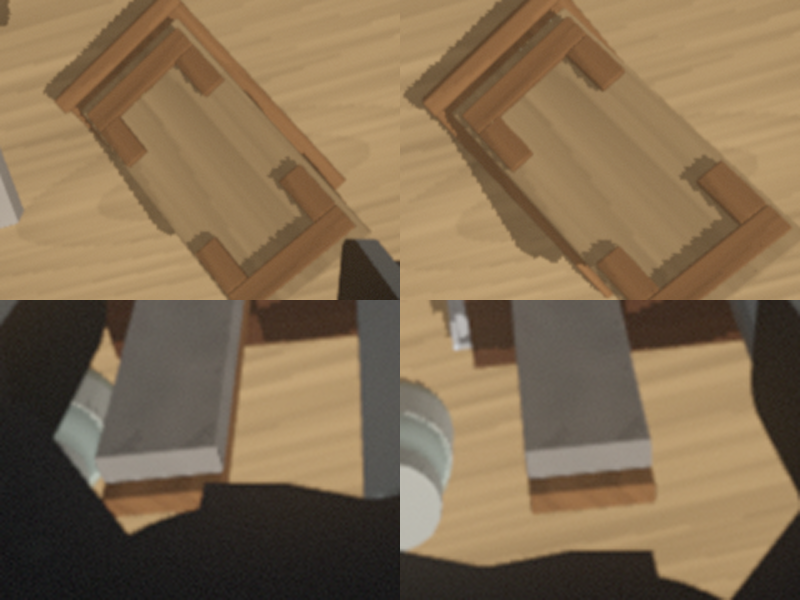

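m1 shows the pocket in both upper panels: cheek corners at about (208,96), (147,153), (285,188) and (208,233). The stone's upper end is in the lower panels: end edge (527,453)–(650,440), base end (531,514)–(656,500). I fit both models.

```bash
cat > fit.py <<'E'
from h import *
from scipy.optimize import least_squares
from scipy.spatial.transform import Rotation as Ro
def mp(f,ox,oy,x0,y0,s): return lambda u,v:(f,np.array([x0+(u-ox+.5)/s-.5,y0+(v-oy+.5)/s-.5]))
S=mp('s0',0,0,152,210,4);T=mp('t0',400,0,308,155,4)
W1=mp('w1',0,0,189,123,5/3);W2=mp('w2',400,0,277,80,5/3);W3=mp('w3',0,300,136,300,2.5);W4=mp('w4',400,300,251,273,2.5)
def bedR(a,t): return Ro.from_euler('ZY',[a,-t]).as_matrix()
def stoneR(a,l): # x up leaning to +x by l, z to -x
    return Ro.from_euler('Z',a).as_matrix()@np.array([[np.sin(l),0,-np.cos(l)],[0,1,0],[np.cos(l),0,np.sin(l)]])
def fit(Rf,pts,p0,prior=None):
    def f(p):
        R=Rf(p[3],p[4]);e=[proj(o[0],R@(np.array(X)/1000)+p[:3])[0]-o[1] for X,o in pts]
        return np.concatenate(e+([prior(p)] if prior else []))
    r=least_squares(f,p0,loss='soft_l1',x_scale=[.01,.01,.01,.1,.1]);return r.x,f(r.x)[:2*len(pts)].reshape(-1,2)
E
python3 - <<'E'
from fit import *
b=[((-38.5,28,4),W1(208,96)),((-38.5,46,4),W1(223,80)),((-38.5,28,4),W2(606,90)),((-38.5,46,4),W2(623,70)),
((-38.5,-28,4),W1(147,153)),((-38.5,-46,4),W1(128,165)),((-38.5,-28,4),W2(530,153)),((-38.5,-46,4),W2(515,170)),
((38.5,28,8),W1(285,188)),((38.5,46,8),W1(303,165)),((38.5,28,8),W2(697,182)),((38.5,46,8),W2(718,162)),
((38.5,-28,8),W1(208,233)),((38.5,-46,8),W1(193,248)),((38.5,-28,8),W2(618,247)),((38.5,-46,8),W2(602,267)),
((90.5,46,8),W1(354,213)),((90.5,46,8),W2(793,225)),((-90.5,46,8),W1(180,25)),((-90.5,46,8),W2(570,14)),((-90.5,-46,8),W1(78,106))]
x,e=fit(bedR,b,[.54,.17,.08,.45,.52]);print('bed',x.round(4),np.degrees(x[3:]),'\n',e.round(1).tolist())
s=[((132,-25,28),W3(99,457)),((132,25,28),W3(221,447)),((132,-25,12),W3(100,483)),((132,25,12),W3(219,472)),
((132,-25,28),W4(527,453)),((132,25,28),W4(650,440)),((132,-25,12),W4(529,478)),((132,25,12),W4(649,466)),
((140,-25,12),W4(531,497)),((140,25,12),W4(656,487)),((140,-25,0),W4(531,514)),((140,25,0),W4(656,500)),
((140,-25,0),S(32,72)),((140,25,0),S(130,72)),((140,-25,0),T(740,93)),((140,25,0),T(668,80))]
for pr in (None,lambda p:[(p[4]-np.radians(15))*100]):
    x,e=fit(stoneR,s,[.62,-.27,.02,-.15,.26],pr);print('stone',x.round(4),np.degrees(x[3:]),'\n',e.round(1).tolist())
    R=stoneR(*x[3:]);print('grasp pts',x[:3]+R@[.075,0,.023])
E
```

```text
bed [0.5423 0.174  0.0797 0.4777 0.492 ] [27.37300978 28.1914523 ] 
 [[-1.1, 0.4], [1.6, -0.6], [-1.2, 0.6], [2.6, 0.4], [0.1, -2.0], [0.4, 0.7], [2.5, -0.7], [-1.5, 0.5], [-3.9, -3.5], [-1.8, -0.6], [-0.8, -0.2], [2.1, -0.7], [3.5, 1.9], [0.5, 3.0], [0.2, -1.6], [-4.6, -2.0], [1.2, 8.9], [-0.6, 2.9], [-1.4, -0.2], [-0.1, -1.2], [4.2, 3.5]]
stone [ 0.6137 -0.2707  0.0227 -0.1654  0.2863] [-9.47714213 16.40576055] 
 [[-2.3, 0.6], [-1.8, 0.3], [1.4, -0.3], [2.0, -0.1], [-0.8, -0.5], [1.1, -0.1], [-0.4, -0.1], [1.5, 0.2], [-0.6, -0.7], [0.3, -1.4], [0.3, 0.0], [0.3, 1.1], [-1.3, 2.4], [-1.0, -0.4], [0.3, -0.7], [0.3, -0.8]]
grasp pts [ 0.6127861  -0.2705355   0.10112221]
stone [ 0.6169 -0.2712  0.022  -0.1666  0.2629] [-9.5457685  15.06109197] 
 [[-2.1, 0.3], [-1.6, 0.1], [1.4, -0.2], [2.0, 0.0], [-0.8, -0.8], [1.1, -0.2], [-0.4, 0.0], [1.5, 0.3], [-0.6, -0.8], [0.3, -1.4], [0.3, 0.2], [0.3, 1.4], [-1.4, 2.4], [-1.0, -0.4], [0.4, -0.8], [0.3, -0.8]]
grasp pts [ 0.61422403 -0.27074979  0.10036951]
```

```bash
cat >> fit.py <<'E'
def toolR(Rs,phi): # tool axes from stone axes
    z=-np.cos(phi)*Rs[:,2]-np.sin(phi)*Rs[:,0]; y=Rs[:,1]; return np.c_[np.cross(y,z),y,z]
def cur():
    o=get_obs(); return np.array(o['tool_pos']),Ro.from_quat(np.array(o['eef_rot'])[[1,2,3,0]]).as_matrix()
def delta(p,R):
    P,C=cur(); return (p-P).round(4),np.degrees(Ro.from_matrix(R@C.T).as_rotvec()).round(2)
E
python3 - <<'E'
from fit import *
Rs=stoneR(-.166,.265);o=np.array([.6165,-.271,.022]);Rt=toolR(Rs,np.radians(30))
g=o+Rs@[.075,0,.020]+.019*Rt[:,2];print('tool z',Rt[:,2],'tcp',g)
for b in(.12,0): print(b,delta(g-b*Rt[:,2],Rt))
E
```

```text
tool z [ 0.69515098 -0.11646682 -0.70936633] tcp [ 0.63004452 -0.27326927  0.08614216]
0.12 (array([ 0.0692,  0.013 , -0.1495]), array([ -9.76, -43.81,   5.54]))
0 (array([ 0.1526, -0.0009, -0.2346]), array([ -9.76, -43.81,   5.54]))
```

Call:
play_rows:
  angular:
    - [-1.6,-7.3,0.9]
    - [-3.25,-14.6,1.85]
    - [-4.9,-21.9,2.8]
    - [-6.5,-29.2,3.7]
    - [-8.1,-36.5,4.6]
  slide:
    - [0,0.003,0]
    - [0,0.006,0]
    - [0,0.009,-0.02]
    - [0,0.013,-0.04]
    - [0.01,0.013,-0.06]
  grip: [0,0,0,0,0]

```text
clock: 4.1
tool_pos: [0.4903, -0.2494, 0.2868]
eef_rot: [0.264, 0.096, 0.96, -0.007]
ft_force: [1.2, 1.2, 0.2]
grip_width: 0.0852
grip_force: 0.0
```

Call:
play_rows:
  angular:
    - [-1.66,-7.31,0.94]
    - [-1.66,-7.31,0.94]
    - [-1.66,-7.31,0.94]
    - [-1.66,-7.31,0.94]
    - [-1.66,-7.31,0.94]
  slide:
    - [0.015,0,-0.035]
    - [0.03,0,-0.06]
    - [0.05,0,-0.08]
    - [0.059,0,-0.0895]
    - [0.059,0,-0.0895]
  grip: [0,0,0,0,0]

```text
clock: 4.6
tool_pos: [0.5704, -0.264, 0.2566]
eef_rot: [0.292, 0.084, 0.953, 0.002]
ft_force: [-0.4, 0.2, 0.1]
grip_width: 0.0856
grip_force: 0.0
```

Run:
```python
from fit import *
snap('wrist','w5')
Rs=stoneR(-.166,.265);o=np.array([.6165,-.271,.022]);Rt=toolR(Rs,np.radians(30))
g=o+Rs@[.075,0,.020]+.019*Rt[:,2]
print(delta(g,Rt),get_obs()['joint_pos'])
im=cv2.resize(cv2.imread('pics/w5.png'),(800,600),interpolation=cv2.INTER_CUBIC)
for X in [(x,y,z) for x in(132,) for y in(-25,25) for z in(28,12)]+[(140,y,z) for y in(-25,25) for z in(12,0)]+[(45,-25,28),(45,25,28)]:
    u=(proj('w5',o+Rs@(np.array(X)/1000))[0]+.5)*800/560-.5; cv2.circle(im,tuple(u.round().astype(int).tolist()),2,(0,0,255),-1)
cv2.imwrite('pics/w5L.png',im)
```

```text
(array([ 0.06  , -0.0089, -0.17  ]), array([ -4.75, -10.44,  -0.59])) [ 0.57655203  0.40161892 -0.07397439  2.08837148 -1.09949066  0.23332262
  2.94073919]
```

View pics/w5L.png

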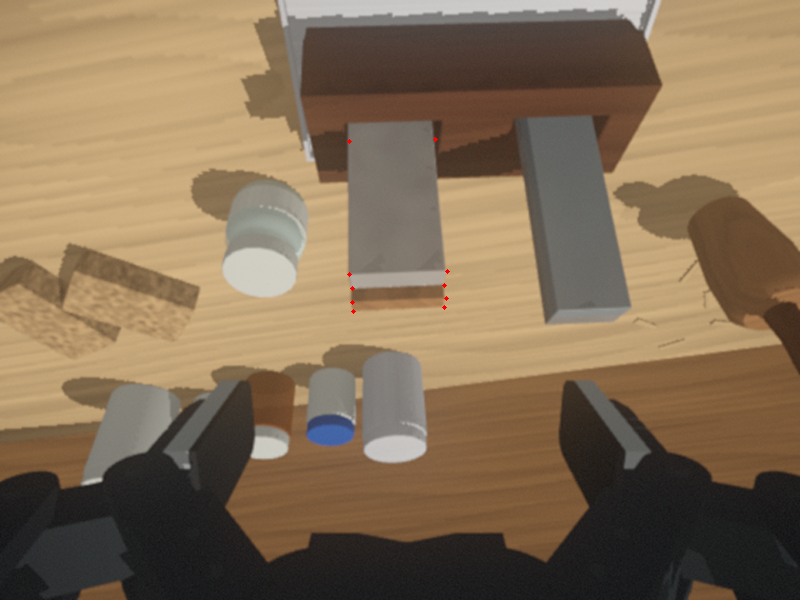

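The overlay sits on the stone to about 1 mm, but the arm stopped at joints 5, 6 and 7 limits. I identify the kinematics roughly so I can choose a reachable tilt.

```bash
cat > kin.py <<'E'
from fit import *
import itertools
D=[([-1.366,.6285,.038,1.5175,-.027,.996,-.02],[.174,.626,.2305],[0,.135,.991,-.001]),
([.57655203,.40161892,-.07397439,2.08837148,-1.09949066,.23332262,2.94073919],[.5704,-.264,.2566],[.292,.084,.953,.002])]
AX='ZYZYZYZ'
def Rq(q,s,n=7):
    R=np.eye(3);out=[]
    for i in range(n):
        R=R@Ro.from_euler(AX[i],s[i]*q[i]).as_matrix();out.append(R)
    return out
def quatR(e): return Ro.from_quat(np.array(e)[[1,2,3,0]]).as_matrix()
E
python3 - <<'E'
from kin import *
res=[]
for s in itertools.product([1,-1],repeat=7):
    Rs=[Rq(q,s)[-1].T@quatR(e) for q,p,e in D]
    res.append((Ro.from_matrix(Rs[0]@Rs[1].T).magnitude(),s,Rs[0].round(2).tolist()))
res.sort(key=lambda r:r[0])
for r in res[:6]:print(r)
E
```

```text
(0.003416746873055893, (-1, 1, -1, 1, -1, 1, -1), [[-0.0, -1.0, 0.0], [1.0, -0.0, -0.0], [0.0, 0.0, 1.0]])
(0.19215503647519205, (-1, 1, 1, 1, -1, 1, -1), [[-0.06, -1.0, 0.0], [1.0, -0.06, -0.05], [0.05, -0.0, 1.0]])
(0.22529726227886146, (1, 1, -1, 1, 1, 1, 1), [[0.46, 0.89, -0.0], [-0.89, 0.46, 0.04], [0.04, -0.02, 1.0]])
(0.23402356800505167, (1, 1, 1, 1, 1, 1, 1), [[0.51, 0.86, -0.0], [-0.86, 0.51, -0.0], [0.0, 0.0, 1.0]])
(0.2433146001621826, (-1, 1, 1, 1, -1, 1, 1), [[-0.1, -0.99, 0.0], [0.99, -0.1, -0.05], [0.05, -0.0, 1.0]])
(0.3606614700596497, (-1, 1, -1, 1, -1, 1, 1), [[-0.04, -1.0, 0.0], [1.0, -0.04, -0.0], [0.0, 0.0, 1.0]])
```

Run:
```python
from kin import *
s=(-1,1,-1,1,-1,1,-1);A=[];b=[];ez=np.array([0,0,1.]);ex=np.array([1.,0,0])
for q,p,e in D:
    R=Rq(q,s);A.append(np.c_[ez,R[1]@ez,R[3]@ez,R[6]@ez]);b.append(p)
A=np.vstack(A);b=np.hstack(b);x,r,k,sv=np.linalg.lstsq(A,b,rcond=None);print(x,A@x-b,sv)
```

```text
[0.29219885 0.5769806  0.37700841 0.32273419] [-0.02681353  0.01279893  0.0007553   0.00206122  0.02230382 -0.0007553 ] [2.49019031 1.26771247 0.42335204 0.11238491]
```

Call:
play_rows:
  angular:
    - [1,6,0]
    - [2,12,0]
    - [2,12,0]
    - [2,12,0]
  slide:
    - [-0.02,0,0.01]
    - [-0.04,0,0.02]
    - [-0.04,0,0.02]
    - [-0.04,0,0.02]
  grip: [0,0,0,0]

```text
clock: 5.05
tool_pos: [0.5295, -0.2654, 0.2786]
eef_rot: [0.19, 0.089, 0.978, 0.008]
ft_force: [-0.3, -0.1, -0.2]
grip_width: 0.0855
grip_force: 0.0
```

Run:
```python
from kin import *
o=get_obs();print([np.round(o[k],4).tolist() for k in('joint_pos','tool_pos','eef_rot')])
s=(-1,1,-1,1,-1,1,-1);A=[];b=[];ez=np.array([0,0,1.]);
for q,p,e in D+[(o['joint_pos'],o['tool_pos'],0)]:
    R=Rq(q,s);A.append(np.c_[ez,R[1]@ez,R[3]@ez,R[6]@ez]);b.append(p)
A=np.vstack(A);b=np.hstack(b);x,r,k,sv=np.linalg.lstsq(A,b,rcond=None);print(x,A@x-b,sv)
```

```text
[[0.2252, 0.3734, 0.3976, 1.9666, -0.6325, 0.5787, 2.4563], [0.5295, -0.2654, 0.2786], [0.1899, 0.0891, 0.9777, 0.0077]]
[0.36207089 0.52144149 0.41717313 0.31560862] [-0.02511117  0.01349122  0.01099394  0.00165724  0.02339894 -0.00798394
  0.00516819  0.01104887 -0.00300999] [3.07634674 1.50777443 0.48632803 0.16183949]
```

```bash
cat > g.py <<'E'
from fit import *
Rs=stoneR(-.166,.265);o=np.array([.6165,-.271,.022]);Rt=toolR(Rs,np.radians(50))
g=o+Rs@[.080,0,.021]+.019*Rt[:,2]
if __name__=='__main__':
    q=get_obs()['joint_pos']
    print('g',g,'z',Rt[:,2],'q',np.round(q,2));
    for b in(.10,0): print(b,delta(g-b*Rt[:,2],Rt))
E
python3 g.py
```

```text
g [ 0.62504134 -0.27243103  0.08746203] z [ 0.41394579 -0.06935321 -0.90765578] q [ 0.23  0.37  0.4   1.97 -0.63  0.58  2.46]
0.1 (array([ 5.420e-02, -1.000e-04, -1.003e-01]), array([-3.28, -2.56,  0.28]))
0 (array([ 0.0956, -0.007 , -0.1911]), array([-3.28, -2.56,  0.28]))
```

Call:
play_rows:
  angular:
    - [-1.6,-1.3,0]
    - [-3.3,-2.6,0.3]
    - [-3.3,-2.6,0.3]
    - [-3.3,-2.6,0.3]
    - [-3.3,-2.6,0.3]
  slide:
    - [0.02,0,-0.03]
    - [0.035,0,-0.06]
    - [0.05,0,-0.09]
    - [0.054,0,-0.1]
    - [0.054,0,-0.1]
  grip: [0,0,0,0,0]

```text
clock: 5.55
tool_pos: [0.5814, -0.2647, 0.1744]
eef_rot: [0.212, 0.082, 0.974, -0.016]
ft_force: [0.1, 0.2, 0.6]
grip_width: 0.0855
grip_force: 0.0
```

```bash
python3 g.py
```

```text
g [ 0.62504134 -0.27243103  0.08746203] z [ 0.41394579 -0.06935321 -0.90765578] q [ 0.35  0.55  0.15  2.02 -0.91  0.25  2.71]
0.1 (array([ 0.0022, -0.0008,  0.0038]), array([-0.28, -0.25,  0.1 ]))
0 (array([ 0.0436, -0.0078, -0.0869]), array([-0.28, -0.25,  0.1 ]))
```

```bash
cat >> kin.py <<'E'
o=get_obs()
D+=[([0.2252,0.3734,0.3976,1.9666,-0.6325,0.5787,2.4563],[0.5295,-0.2654,0.2786],[.1899,.0891,.9777,.0077]),
(([0.3486,.5477,.1486,2.02,-.91,.25,2.71]),0,0)][:1]
try: D+=[tuple(np.load('obs.npy',allow_pickle=True))]
except Exception: D+=[(o['joint_pos'],o['tool_pos'],o['eef_rot'])]; np.save('obs.npy',np.array(D[-1],dtype=object),allow_pickle=True)
S=(-1,1,-1,1,-1,1,-1)
I=np.eye(3);ex,ey,ez=I
def basis(q):
    R=Rq(q,S);return np.c_[ez,R[0]@ey,R[1]@ez,R[2]@ex,R[3]@ex,R[3]@ez,R[5]@ex,R[6]@ez,R[3]@ey,R[5]@ey]
X0=np.array([.365,0,.42,0,0,.40,0,.30,0,0])
A=np.vstack([basis(d[0]) for d in D]);b=np.hstack([d[1] for d in D])
lam=.02
L=np.linalg.solve(A.T@A+lam**2*np.eye(10),A.T@b+lam**2*X0)
def fk(q): return basis(q)@L,Rq(q,S)[-1]@Ro.from_euler('Z',90,degrees=True).as_matrix()
lo=np.array([-3.06,-.37,-1.25,.18,-1.1,.23,-2.94]);hi=np.array([3.06,2.12,1.32,2.47,4.24,1.98,2.94])
def ik(p,R,q0,n=0,q3=None):
    def f(q):
        P,C=fk(q);return np.r_[(P-p)*10,Ro.from_matrix(R@C.T).as_rotvec()*3,[] if q3 is None else [.05*(q[2]-q3)]]
    r=least_squares(f,np.clip(q0,lo+.01,hi-.01),bounds=(lo,hi));P,C=fk(r.x);return r.x,np.linalg.norm(P-p),np.degrees(Ro.from_matrix(R@C.T).magnitude())
E
python3 - <<'E'
from kin import *
import g as G
print(L.round(3),(A@L-b).round(4))
q=np.array(o['joint_pos'])
Z=G.Rt[:,2]
for phi in(50,30):
  R=toolR(G.Rs,np.radians(phi))
  for q3 in(-.8,-.4,0,.4,.8):
    x,e,t=ik(G.g,R,q,q3=q3);print(phi,q3,x.round(2),e.round(4),t.round(2))
E
```

```text
[ 0.338 -0.012  0.559  0.003  0.001  0.381  0.001  0.35  -0.016 -0.001] [-0.0001 -0.0001  0.      0.     -0.     -0.0001 -0.     -0.0003  0.
 -0.      0.0002  0.0001]
50 -0.8 [ 0.34  0.74  0.14  1.91 -1.1   0.23  2.88] 0.0052 2.25
50 -0.4 [ 0.34  0.74  0.14  1.91 -1.1   0.23  2.88] 0.0052 2.25
50 0 [ 0.34  0.74  0.14  1.91 -1.1   0.23  2.88] 0.0052 2.25
50 0.4 [ 0.34  0.74  0.14  1.91 -1.1   0.23  2.88] 0.0052 2.25
50 0.8 [ 0.34  0.74  0.14  1.91 -1.1   0.23  2.88] 0.0052 2.25
30 -0.8 [ 0.55  0.72 -0.08  1.88 -1.08  0.23  2.94] 0.0417 18.01
30 -0.4 [ 0.55  0.72 -0.08  1.88 -1.08  0.23  2.94] 0.0417 18.01
30 0 [ 0.55  0.72 -0.07  1.88 -1.08  0.23  2.94] 0.0417 18.01
30 0.4 [ 0.55  0.72 -0.07  1.88 -1.08  0.23  2.94] 0.0417 18.01
30 0.8 [ 0.55  0.72 -0.07  1.88 -1.08  0.23  2.94] 0.0417 18.01
```

Run:
```python
from kin import *
import g as G
rng=np.random.default_rng(0)
for phi in(60,50,40,30):
  for flip in(0,1):
    R=toolR(G.Rs,np.radians(phi)); 
    gp=G.o+G.Rs@[.080,0,.021]+.019*R[:,2]
    if flip:R=R@np.diag([-1,-1,1])
    sol=[]
    for k in range(40):
        x,e,t=ik(gp,R,rng.uniform(lo,hi))
        if e<.0015 and t<.5: sol.append(x)
    sol.sort(key=lambda x:-min((np.minimum(x-lo,hi-x)/1)[[2,3,4,5,6]]))
    print(phi,flip,len(sol));[print('  ',x.round(2)) for x in sol[:4]]
```

```text
60 0 22
   [ 0.87  0.89 -0.8   1.79  1.06  0.62  0.9 ]
   [ 0.84  0.87 -0.74  1.79  1.    0.58  0.94]
   [ 0.84  0.86 -0.73  1.79  1.    0.58  0.94]
   [ 0.79  0.84 -0.65  1.8   0.92  0.53  1.  ]
60 1 15
   [ 0.85  0.87 -0.75  1.79  1.02  0.59 -2.21]
   [ 0.84  0.87 -0.74  1.79  1.01  0.58 -2.2 ]
   [ 0.83  0.86 -0.72  1.79  0.98  0.57 -2.19]
   [ 0.95  0.96 -0.96  1.79  1.19  0.75 -2.33]
50 0 19
   [ 0.99  0.93 -0.93  1.95  1.57  0.57  0.46]
   [ 0.99  0.94 -0.94  1.95  1.57  0.58  0.46]
   [ 0.96  0.91 -0.88  1.95  1.55  0.52  0.46]
   [ 1.03  0.98 -1.02  1.94  1.59  0.65  0.47]
50 1 14
   [ 0.87  0.84 -0.7   1.94  1.48  0.38 -2.66]
   [ 0.86  0.84 -0.68  1.95  1.5   0.36 -2.68]
   [ 0.81  0.81 -0.61  1.95  1.47  0.31 -2.68]
   [ 0.8   0.81 -0.59  1.95  1.47  0.29 -2.68]
40 0 18
   [ 0.98  0.92 -0.84  2.08  2.21  0.49 -0.15]
   [ 0.29  0.78  0.24  2.11  3.89  0.46 -2.12]
   [ 0.95  0.89 -0.77  2.09  2.27  0.45 -0.23]
   [ 0.94  0.88 -0.75  2.09  2.28  0.44 -0.25]
40 1 31
   [0.28 0.78 0.26 2.1  3.93 0.46 0.98]
   [0.28 0.78 0.26 2.1  3.93 0.46 0.98]
   [0.35 0.77 0.15 2.1  3.83 0.41 1.1 ]
   [0.4  0.76 0.07 2.1  3.74 0.37 1.21]
30 0 27
   [ 1.09  1.06 -0.97  2.2   2.56  0.73 -0.34]
   [ 1.07  1.04 -0.94  2.2   2.6   0.72 -0.39]
   [ 1.07  1.03 -0.93  2.2   2.6   0.71 -0.39]
   [ 1.07  1.03 -0.93  2.2   2.6   0.71 -0.4 ]
30 1 17
   [ 0.82  0.87 -0.51  2.2   3.03  0.61  2.14]
   [ 0.82  0.87 -0.5   2.2   3.03  0.61  2.14]
   [ 0.71  0.84 -0.33  2.21  3.21  0.61  1.91]
   [ 0.61  0.82 -0.19  2.21  3.35  0.63  1.73]
```

```bash
cat > sim.py <<'E'
from kin import *
def jac(q):
    p,R=fk(q);J=np.zeros((6,7))
    for i in range(7):
        d=q.copy();d[i]+=1e-5;P,C=fk(d);J[:3,i]=(P-p)/1e-5;J[3:,i]=Ro.from_matrix(C@R.T).as_rotvec()/1e-5
    return J
def go(q,dp,dr,post=None,k=0.,n=40):
    p,R=fk(q);pt=p+dp;rv=np.radians(dr)
    for i in range(n):
        a=(i+1)/n;T=Ro.from_rotvec(rv*a).as_matrix()@R;x=p+np.array(dp)*a
        for _ in range(2):
            P,C=fk(q);e=np.r_[x-P,Ro.from_matrix(T@C.T).as_rotvec()];J=jac(q);Ji=J.T@np.linalg.inv(J@J.T+1e-6*np.eye(6))
            dq=Ji@e
            if post is not None: dq+=(np.eye(7)-Ji@J)@((post-q)*k/n)
            q=np.clip(q+dq,lo,hi)
    return q
E
python3 - <<'E'
from sim import *
q0=np.array(D[0][0]);mid=(lo+hi)/2
for name,post,k in(('none',None,0),('start1',q0,1),('start3',q0,3),('start8',q0,8),('mid1',mid,1),('mid5',mid,5),('zero3',np.array([0,.5,0,1.5,0,1,0]),3)):
    q=q0.copy();H=[]
    for dp,dr in[((.30,-.47,.1),(0,0,0)),((.03,-.1,-.03),(0,0,0)),((-.03,-.33,.02),(0,0,0)),((.01,.013,-.06),(-8.1,-36.5,4.6)),((.059,0,-.0895),(-1.66,-7.31,.94))]:
        q=go(q,dp,dr,post,k);H.append(q)
    print(name,H[2].round(2),H[3].round(2),H[4].round(2))
    qa=go(np.array(D[1][0]),(-.04,0,.02),(2,12,0),post,k);print('   obs2',qa.round(2)); qb=go(np.array(D[2][0]),(.054,0,-.1),(-3.3,-2.6,.3),post,k);print('   obs3',qb.round(2))
print(D[3][0].round(2))
E
```

```text
none [ 0.27  0.4   0.3   1.69 -0.13  1.07  1.9 ] [ 1.22  0.35 -0.78  2.3  -1.1   0.23  2.94] [ 1.45  0.75 -1.23  2.32 -1.08  0.23  2.94]
   obs2 [ 0.24  0.38  0.37  1.97 -0.62  0.57  2.44]
   obs3 [ 0.36  0.55  0.13  2.02 -0.87  0.25  2.67]
start1 [ 0.26  0.4   0.3   1.69 -0.13  1.07  1.91] [ 1.24  0.35 -0.8   2.31 -0.73  0.23  2.67] [ 0.92  0.45 -0.44  2.39  1.38  0.23  0.64]
   obs2 [ 0.7   0.37 -0.26  1.95 -0.14  0.49  1.98]
   obs3 [ 0.63  0.55 -0.27  2.01  0.16  0.23  1.68]
start3 [ 0.28  0.4   0.28  1.69 -0.12  1.07  1.9 ] [ 1.2   0.34 -0.75  2.31  0.01  0.23  1.92] [ 1.22  0.73 -0.99  2.4   2.19  0.4  -0.18]
   obs2 [ 0.81  0.38 -0.4   1.95 -0.01  0.49  1.86]
   obs3 [ 0.71  0.57 -0.38  2.01  0.49  0.23  1.37]
start8 [ 0.29  0.4   0.27  1.69 -0.12  1.07  1.89] [ 1.17  0.33 -0.72  2.31  0.31  0.23  1.62] [ 0.63  0.44 -0.1   2.41  0.77  0.23  1.17]
   obs2 [ 0.74  0.37 -0.3   1.95 -0.1   0.49  1.95]
   obs3 [ 0.72  0.57 -0.4   2.01  0.53  0.23  1.33]
mid1 [ 1.    0.48 -0.8   1.67  0.37  1.15  1.4 ] [ 1.28  0.38 -0.89  2.32  1.9   0.23  0.04] [ 1.2   0.77 -0.97  2.39  2.49  0.72 -0.44]
   obs2 [ 1.24  0.55 -1.08  1.94  0.67  0.63  1.22]
   obs3 [ 0.88  0.62 -0.65  2.    0.98  0.32  0.92]
mid5 [ 1.03  0.5  -0.85  1.67  0.4   1.16  1.37] [ 1.28  0.38 -0.88  2.32  2.02  0.23 -0.08] [ 1.19  0.77 -0.95  2.39  2.54  0.73 -0.48]
   obs2 [ 1.32  0.64 -1.25  1.94  0.85  0.74  1.05]
   obs3 [ 0.99  0.67 -0.83  2.    1.15  0.42  0.77]
zero3 [ 0.64  0.4  -0.24  1.68  0.1   1.08  1.67] [ 1.15  0.32 -0.69  2.31  0.61  0.23  1.32] [ 1.25  0.76 -1.06  2.4   2.06  0.6  -0.07]
   obs2 [ 1.04  0.44 -0.74  1.94  0.32  0.52  1.54]
   obs3 [ 0.77  0.58 -0.47  2.01  0.69  0.23  1.18]
[ 0.35  0.55  0.15  2.02 -0.91  0.25  2.71]
```

```bash
cat > sim2.py <<'E'
from kin import *
FR=np.array([-1,0,1,2,3,3,5,6,3,5]);LV=np.array([ez,ey,ez,ex,ex,ez,ex,ez,ey,ey])*L[:,None]
R90=np.array([[0,-1,0],[1,0,0],[0,0,1.]])
def rv(v):
    return cv2.Rodrigues(np.asarray(v,float))[0]
def logm(M): return cv2.Rodrigues(M)[0].ravel()
def fkj(q):
    R=np.eye(3);ax=[];T=np.zeros((8,3))
    T[0]=LV[0]
    for i in range(7):
        a=-q[i] if i%2==0 else q[i];c,s=np.cos(a),np.sin(a)
        ax.append(-R[:,2] if i%2==0 else R[:,1])
        R=R@(np.array([[c,-s,0],[s,c,0],[0,0,1]]) if i%2==0 else np.array([[c,0,s],[0,1,0],[-s,0,c]]))
        T[i+1]=R@LV[FR==i].sum(0)
    p=T.sum(0);J=np.zeros((6,7))
    for i in range(7):
        J[:3,i]=np.cross(ax[i],T[i+1:].sum(0));J[3:,i]=ax[i]
    return p,R@R90,J
def goto(q,pt,Rt,n=15):
    """straight move; returns q, min limit margin, final error"""
    p,R,_=fkj(q);w=logm(Rt@R.T);m=9
    for i in range(n):
        a=(i+1)/n;T=rv(w*a)@R;x=p+(pt-p)*a
        for _ in range(2):
            P,C,J=fkj(q);e=np.r_[x-P,logm(T@C.T)]
            q=q+J.T@np.linalg.solve(J@J.T+1e-6*np.eye(6),e)
        m=min(m,np.minimum(q-lo,hi-q).min())
    return q,m
def path(q,W):
    m=9;Q=[]
    for p,R in W:
        q,mm=goto(q,p,R);m=min(m,mm);Q.append((q,mm))
    return Q,m
def tiltR(az,el,yaw): # tool y at yaw from +y, z tilted from down by el toward azimuth az (world)
    base=np.array([[-1,0,0],[0,1,0],[0,0,-1.]]);
    return rv([el*-(-np.sin(az)),el*-np.cos(az),0])@rv([0,0,yaw])@base
bedp=np.array([.5423,.174,.0797]);bR=bedR(.478,.5236)
def plan(phi,xs=.078,zs=.021):
    import g as G
    f=np.radians(phi);Rt=toolR(G.Rs,f);gp=G.o+G.Rs@[xs,0,zs]+.019*Rt[:,2]
    Rb=toolR(bR,f);bp=bedp+bR@[xs-.07,0,zs]+.019*Rb[:,2]
    up=G.Rs[:,0]
    return Rt,gp,Rb,bp,up
E
cat > search.py <<'E'
from sim2 import *
import time
print(tiltR(0,.5,0)[:,2])
q0=np.array(get_obs()['joint_pos']);rng=np.random.default_rng(1);best=[]
t=time.time()
# common retreat to vertical, high
yaw0=-.166
start=[(np.array([.52,-.26,.36]),tiltR(0,0,yaw0))]
q1,m=goto(q0,*start[0]);print('retreat',q1.round(2),m)
while time.time()-t<400:
    phi=rng.choice([40,45,50]);Rt,gp,Rb,bp,up=plan(phi)
    W=[(np.array([.55,-.16,.36])+rng.uniform(-1,1,3)*[.09,.2,.05],tiltR(rng.uniform(-np.pi,np.pi),rng.uniform(.1,.7),yaw0+rng.uniform(-.8,.8))) for _ in range(rng.integers(1,4))]
    Q,m=path(q1,W)
    if m<.08: continue
    C=[(gp-.10*Rt[:,2],Rt),(gp,Rt),(gp+.07*up,Rt),(gp+.07*up+[-.05,0.1,.14],Rt),(bp+[0,0,.13],Rb),(bp,Rb)]
    Q2,m2=path(Q[-1][0],C)
    best.append((min(m,m2),phi,W,[x[0].round(2) for x in Q+Q2]))
best.sort(key=lambda b:-b[0]);print(len(best))
import pickle;pickle.dump(best[:50],open('best.pkl','wb'))
for b in best[:3]:
    print(b[0],b[1],len(b[2]));[print('  ',x) for x in b[3]]
E
timeout 560 python3 search.py
```

```text
[ 0.47942554  0.         -0.87758256]
retreat [-0.03  0.49  0.71  1.54 -0.33  1.24  2.14] 0.11082342371294032
2387
-0.15688449111320868 50 1
   [ 0.    0.44  0.63  1.53 -0.72  1.15  1.97]
   [ 0.26  0.56  0.27  2.02 -1.07  0.3   2.86]
   [ 0.47  0.74 -0.06  1.96 -1.25  0.07  3.07]
   [ 0.21  0.67  0.32  1.89 -1.06  0.35  2.79]
   [-0.24  0.41  0.7   1.97 -0.73  0.53  2.36]
   [-0.73  0.8   0.66  1.48 -0.35  1.35  2.04]
   [-0.7   0.95  0.59  1.56 -0.43  1.13  2.08]
-0.15727545643132518 50 1
   [ 0.14  0.56  0.69  1.41 -0.76  1.3   1.83]
   [ 0.27  0.56  0.27  2.02 -1.07  0.3   2.86]
   [ 0.47  0.74 -0.06  1.96 -1.25  0.07  3.07]
   [ 0.21  0.67  0.32  1.89 -1.06  0.35  2.79]
   [-0.24  0.41  0.7   1.97 -0.73  0.53  2.36]
   [-0.73  0.8   0.66  1.48 -0.35  1.35  2.04]
   [-0.7   0.95  0.59  1.56 -0.43  1.13  2.08]
-0.15739616709925922 50 2
   [ 0.05  0.48  0.77  1.49 -0.41  1.45  1.97]
   [ 0.09  0.26  0.55  1.88 -0.6   0.7   2.66]
   [ 0.27  0.56  0.27  2.02 -1.07  0.3   2.86]
   [ 0.47  0.74 -0.06  1.96 -1.25  0.07  3.07]
   [ 0.21  0.67  0.32  1.89 -1.06  0.35  2.79]
   [-0.24  0.41  0.7   1.97 -0.73  0.53  2.36]
   [-0.73  0.8   0.66  1.48 -0.35  1.35  2.04]
   [-0.7   0.95  0.59  1.56 -0.43  1.13  2.08]
```

```bash
cat > search2.py <<'E'
from sim2 import *
import time,pickle,sys
from multiprocessing import Pool
q0=np.array(get_obs()['joint_pos'])
q1,m=goto(q0,np.array([.52,-.26,.36]),tiltR(0,0,-.166))
FL=np.diag([-1,-1,1.])
def work(seed):
    rng=np.random.default_rng(seed);best=[];t=time.time()
    while time.time()-t<450:
        W=[];q=q1;yaw=-.166;bad=False;Qs=[]
        for _ in range(rng.integers(1,4)):
            yaw=rng.uniform(-1.2,4.7);w=(np.array([.55,-.16,.36])+rng.uniform(-1,1,3)*[.09,.2,.05],tiltR(rng.uniform(-np.pi,np.pi),rng.uniform(0,.6),yaw))
            q,m=goto(q,*w)
            if m<.06: bad=True;break
            W.append(w);Qs.append(q.round(2))
        if bad: continue
        for phi in (35,45,50):
          for fl in(0,1):
            Rt,gp,Rb,bp,up=plan(phi)
            if fl: Rt=Rt@FL;Rb=Rb@FL
            C=[(gp-.10*Rt[:,2],Rt),(gp,Rt),(gp+.07*up,Rt),(gp+.07*up+[-.05,0.1,.14],Rt),(bp+[0,0,.13],Rb),(bp,Rb)]
            qq=q;mm=9;Q2=[]
            for c in C:
                qq,m=goto(qq,*c);mm=min(mm,m);Q2.append(qq.round(2))
                if mm<-.1:break
            best.append((mm-(len(W)*.01),phi,fl,W,Qs+Q2))
        best.sort(key=lambda b:-b[0]);best=best[:10]
    return best
import os
n=os.cpu_count();print(n)
with Pool(n) as p: B=sum(p.map(work,range(n)),[])
B.sort(key=lambda b:-b[0]);pickle.dump(B,open('best.pkl','wb'))
for b in B[:4]:
    print(round(b[0],3),b[1],b[2]);[print('  ',x) for x in b[4]]
E
timeout 570 python3 search2.py
```

```text
4
-0.123 50 0
   [-0.32  0.59  1.08  1.6  -0.21  1.02  1.42]
   [-0.21  0.24  0.47  1.84 -0.76  0.89  2.61]
   [ 0.17  0.58  0.42  2.02 -1.2   0.38  2.98]
-0.127 50 0
   [-0.34  0.85  1.22  1.25 -0.53  1.91  0.39]
   [-0.41  0.1   0.7   2.11 -0.28  0.66  2.71]
   [ 0.16  0.58  0.42  2.02 -1.21  0.38  2.98]
-0.129 50 0
   [-0.48  0.59  1.25  1.58 -0.56  1.44  0.48]
   [-0.33  0.39  0.76  1.78 -0.88  1.14  1.69]
   [ 0.16  0.58  0.43  2.02 -1.21  0.38  2.98]
-0.136 50 0
   [-0.34  0.68  1.17  1.42 -0.54  1.57  0.61]
   [-0.01  0.45  0.62  1.75 -0.92  1.17  2.18]
   [ 0.15  0.59  0.43  2.02 -1.22  0.39  2.99]
```

```bash
date
python3 - <<'E'
from sim2 import *
q0=np.array(get_obs()['joint_pos']);print(q0.round(3))
for xs in(.085,.095,.1):
  for phi in(50,53,56,60):
    Rt,gp,Rb,bp,up=plan(phi,xs,.022)
    C=[(gp-.10*Rt[:,2],Rt),(gp,Rt),(gp+.07*up,Rt),(gp+.07*up+[-.05,0.1,.14],Rt),(bp+[0,0,.13],Rb),(bp,Rb)]
    Q,m=path(q0,C);print(xs,phi,[x[1].round(2) for x in Q],Q[1][0].round(2),Q[-1][0].round(2))
E
```

```text
Thu Dec  3 13:13:08 UTC 2026
[ 0.346  0.554  0.149  2.02  -0.911  0.255  2.711]
0.085 50 [np.float64(0.03), np.float64(-0.16), np.float64(-0.14), np.float64(0.1), np.float64(0.33), np.float64(0.64)] [ 0.47  0.73 -0.07  1.95 -0.99  0.07  2.81] [-0.65  0.92  0.49  1.54 -0.35  1.12  1.99]
0.085 53 [np.float64(0.03), np.float64(-0.03), np.float64(-0.01), np.float64(0.19), np.float64(0.41), np.float64(0.58)] [ 0.35  0.73  0.11  1.91 -0.93  0.2   2.71] [-0.64  0.95  0.48  1.49 -0.33  1.19  1.97]
0.085 56 [np.float64(0.04), np.float64(0.08), np.float64(0.1), np.float64(0.28), np.float64(0.49), np.float64(0.51)] [ 0.26  0.75  0.23  1.87 -0.86  0.31  2.61] [-0.63  0.98  0.48  1.44 -0.31  1.26  1.96]
0.085 60 [np.float64(0.05), np.float64(0.21), np.float64(0.22), np.float64(0.39), np.float64(0.41), np.float64(0.43)] [ 0.19  0.78  0.35  1.81 -0.77  0.44  2.5 ] [-0.62  1.02  0.48  1.38 -0.29  1.36  1.94]
0.095 50 [np.float64(0.03), np.float64(-0.12), np.float64(-0.1), np.float64(0.12), np.float64(0.35), np.float64(0.62)] [ 0.44  0.71 -0.02  1.95 -0.98  0.11  2.79] [-0.64  0.92  0.48  1.51 -0.34 
[... 745 characters left out ...]
 [ 0.42  0.71  0.    1.94 -0.97  0.13  2.77] [-0.64  0.93  0.48  1.5  -0.33  1.16  1.98]
0.1 53 [np.float64(0.04), np.float64(0.02), np.float64(0.04), np.float64(0.23), np.float64(0.44), np.float64(0.54)] [ 0.31  0.72  0.16  1.9  -0.9   0.25  2.67] [-0.63  0.95  0.48  1.45 -0.32  1.23  1.96]
0.1 56 [np.float64(0.05), np.float64(0.12), np.float64(0.14), np.float64(0.31), np.float64(0.46), np.float64(0.48)] [ 0.24  0.73  0.27  1.85 -0.83  0.35  2.57] [-0.62  0.98  0.47  1.4  -0.3   1.3   1.95]
0.1 60 [np.float64(0.06), np.float64(0.25), np.float64(0.26), np.float64(0.42), np.float64(0.37), np.float64(0.39)] [ 0.17  0.76  0.38  1.79 -0.75  0.48  2.47] [-0.62  1.02  0.47  1.33 -0.29  1.4   1.93]
```

```bash
sed -i 's/radians(50)/radians(56)/; s/\.080,0,\.021/.095,0,.020/' g.py; python3 g.py
```

```text
g [ 0.62804686 -0.27293458  0.10093741] z [ 0.31810649 -0.05329612 -0.94655575] q [ 0.35  0.55  0.15  2.02 -0.91  0.25  2.71]
0.1 (array([ 0.0148, -0.0029,  0.0212]), array([0.72, 5.66, 0.11]))
0 (array([ 0.0466, -0.0083, -0.0735]), array([0.72, 5.66, 0.11]))
```

Call:
play_rows:
  angular:
    - [0.4,3,0]
    - [0.7,5.7,0.1]
    - [0.7,5.7,0.1]
    - [0.7,5.7,0.1]
    - [0.7,5.7,0.1]
  slide:
    - [0.007,-0.001,0.01]
    - [0.015,-0.003,0.021]
    - [0.022,-0.004,-0.001]
    - [0.029,-0.005,-0.022]
    - [0.034,-0.006,-0.037]
  grip: [0,0,0,0,0]

```text
clock: 6.05
tool_pos: [0.6167, -0.2716, 0.1397]
eef_rot: [0.165, 0.082, 0.983, -0.015]
ft_force: [-0.2, 0.1, -0.3]
grip_width: 0.0853
grip_force: 0.0
```

```bash
python3 g.py
```

```text
g [ 0.62804686 -0.27293458  0.10093741] z [ 0.31810649 -0.05329612 -0.94655575] q [ 0.2   0.68  0.34  1.87 -0.82  0.41  2.56]
0.1 (array([-0.0205,  0.004 ,  0.0559]), array([0.18, 0.18, 0.  ]))
0 (array([ 0.0113, -0.0013, -0.0387]), array([0.18, 0.18, 0.  ]))
```

Tracking well. I go in, and close only once the pose is reached.

Call:
play_rows:
  angular:
    - [0,0,0]
    - [0.2,0.2,0]
    - [0.2,0.2,0]
    - [0.2,0.2,0]
  slide:
    - [0.005,-0.001,-0.015]
    - [0.009,-0.001,-0.029]
    - [0.012,-0.001,-0.0385]
    - [0.012,-0.001,-0.0385]
  grip: [0,0,0,0]

```text
clock: 6.45
tool_pos: [0.6282, -0.2733, 0.0999]
eef_rot: [0.162, 0.082, 0.983, -0.013]
ft_force: [-0.1, 1.2, -0.3]
grip_width: 0.0852
grip_force: 0.0
```

Run:
```python
import g as G
from fit import *
snap('wrist','w6');print(delta(G.g,G.Rt),get_obs()['ft_force'])
im=cv2.resize(cv2.imread('pics/w6.png'),(800,600),interpolation=cv2.INTER_CUBIC);cv2.imwrite('pics/w6L.png',im)
```

```text
(array([-0.0003,  0.0008,  0.0001]), array([ 0.  , -0.1 ,  0.06])) [-0.42245273  0.3837345  -0.47776815]
```

View pics/w6L.png

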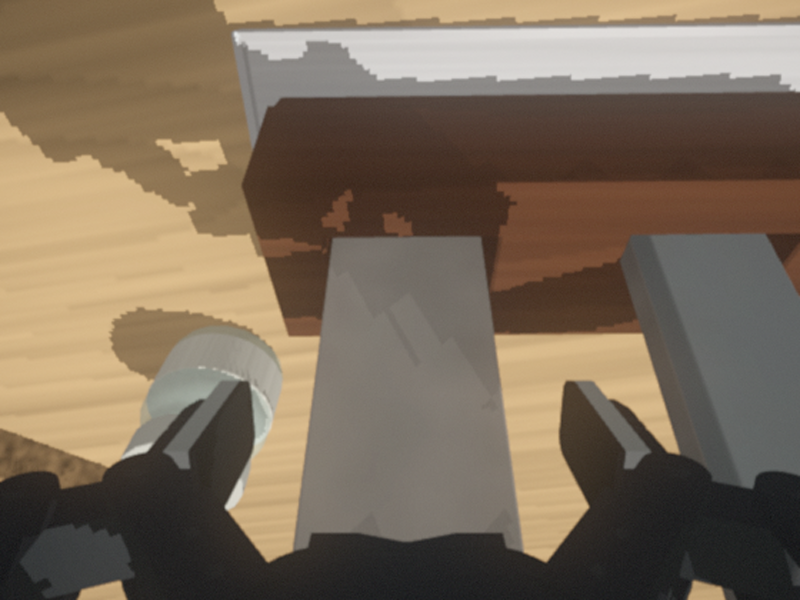

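The stone (px 315–500) sits centred between the fingers (245–565). I close on it.

Call:
play_rows:
  angular:
    - [0,0,0]
    - [0,0,0]
    - [0,0,0]
    - [0,0,0]
    - [0,0,0]
  slide:
    - [0,0,0]
    - [0,0,0]
    - [0,0,0]
    - [0,0,0]
    - [0,0,0]
  grip: [60,100,140,180,180]
  force: 80

```text
clock: 7.0
tool_pos: [0.6289, -0.2738, 0.1026]
eef_rot: [0.163, 0.082, 0.983, -0.014]
ft_force: [-1.9, 0.2, 5.8]
grip_width: 0.049
grip_force: 82.6
```

Call:
play_rows:
  angular:
    - [0,0,0]
    - [0,0,0]
    - [0,0,0]
    - [0,0,0]
    - [0,0,0]
  slide:
    - [0,0,0]
    - [0,0,0]
    - [0,0,0]
    - [0,0,0]
    - [0,0,0]
  grip: [180,180,180,180,180]

```text
clock: 7.5
tool_pos: [0.6289, -0.2738, 0.1026]
eef_rot: [0.163, 0.082, 0.983, -0.014]
ft_force: [-2.6, 0.8, 6.7]
grip_width: 0.049
grip_force: 82.6
```

Run:
```python
import g as G
from fit import *
print('up',G.Rs[:,0],get_obs()['ft_force'],get_obs()['ft_torque'])
```

```text
up [ 0.25830896 -0.04327754  0.9650925 ] [-2.55058418  0.82923038  6.72951005] [0.16559632 0.61123539 0.03926781]
```

Call:
play_rows:
  angular:
    - [0,0,0]
    - [0,0,0]
    - [0,0,0]
    - [0,0,0]
    - [0,0,0]
  slide:
    - [0.0026,-0.0004,0.01]
    - [0.0052,-0.0009,0.0195]
    - [0.0077,-0.0013,0.029]
    - [0.0104,-0.0017,0.039]
    - [0.013,-0.0022,0.0485]
  grip: [180,180,180,180,180]

```text
clock: 8.0
tool_pos: [0.642, -0.2757, 0.151]
eef_rot: [0.163, 0.082, 0.983, -0.014]
ft_force: [0.4, -0.7, -2.6]
grip_width: 0.0492
grip_force: 83.1
```

Call:
play_rows:
  angular:
    - [0,0,0]
    - [0,0,0]
    - [0,0,0]
    - [0,0,0]
    - [0,0,0]
  slide:
    - [0.004,-0.0006,0.015]
    - [0.008,-0.001,0.03]
    - [0,0.01,0.06]
    - [-0.01,0.02,0.1]
    - [-0.01,0.02,0.1]
  grip: [180,180,180,180,180]

```text
clock: 8.5
tool_pos: [0.6336, -0.2564, 0.2563]
eef_rot: [0.167, 0.082, 0.983, -0.015]
ft_force: [1.6, -0.6, -2.5]
grip_width: 0.0488
grip_force: 84.2
```

Run:
```python
from sim2 import *
snap('wrist','w7');snap('scene','s7');q=np.array(get_obs()['joint_pos'])
Rt,gp,Rb,bp,up=plan(56,.095,.020)
C=[(bp+[0,0,.13],Rb),(bp,Rb)]
Q,m=path(q,C);print(q.round(2),[(x[0].round(2),round(x[1],2)) for x in Q],get_obs()['ft_force'],get_obs()['grip_width'])
print(delta(*C[0]),'bp',bp)
w=cv2.resize(cv2.imread('pics/w7.png'),(400,300));
s=cv2.resize(cv2.imread('pics/s7.png')[90:290,120:387],(400,300),interpolation=cv2.INTER_CUBIC)
d=cv2.imread('pics/w2.png')[80:260,277:517]
import fit
big=cv2.resize(d,(800,600),interpolation=cv2.INTER_CUBIC)
for X in [(a*72.5,b*28,z) for a in(-1,1) for b in(-1,1) for z in(0,8)]+[(a*38.5,b*c,8) for a in(-1,1) for b in(-1,1) for c in(28,46)]+[(a*90.5,b*46,8) for a in(-1,1) for b in(-1,1)]:
    u=((proj('w2',bedp+bR@(np.array(X)/1000))[0]-[277,80])+.5)*800/240-.5;cv2.circle(big,tuple(u.round().astype(int).tolist()),2,(0,0,255) if X[2] else (255,0,0),-1)
cv2.imwrite('pics/ws7.png',np.hstack([w,s]));cv2.imwrite('pics/bedov.png',big)
```

```text
[ 0.02  0.57  0.56  1.75 -0.65  0.67  2.34] [(array([-0.65,  0.85,  0.54,  1.33, -0.27,  1.51,  1.95]), np.float64(0.47)), (array([-0.64,  0.99,  0.5 ,  1.41, -0.33,  1.29,  1.97]), np.float64(0.49))] [-0.01787752  0.53475    -3.60873527] 0.049051493131003744
(array([-0.0868,  0.4311, -0.029 ]), array([-7.04, 45.08, 34.95])) bp [0.54524928 0.17552794 0.09244343]
```

View pics/ws7.png

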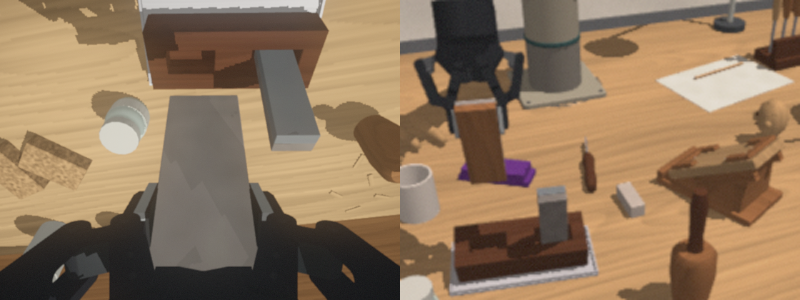

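View pics/bedov.png

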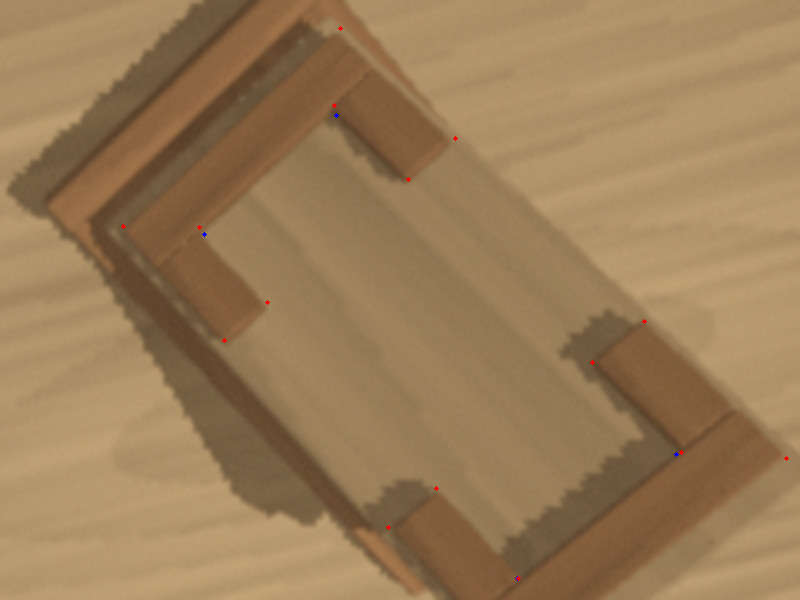

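The stone is held upright in the gripper (scene panel 480,140) and the oilstone is still in the caddy (550,215). The bed model overlay matches the cheek corners to about 1 source pixel. Next I check the in-hand pose against w7.

```bash
date
cat > hand.py <<'E'
import g as G
from fit import *
Tc=(np.array([.6289,-.2738,.1026]),Ro.from_quat([.082,.983,-.014,.163]).as_matrix())
Rh=Tc[1].T@G.Rs; ph=Tc[1].T@(G.o-Tc[0])   # stone in tool
E
python3 - <<'E'
from hand import *
P,C=cur();o=P+C@ph;R=C@Rh
print('in hand: pt of stone at tool', ph.round(4), (Rh.T@(-ph)).round(4), np.degrees(np.arccos(Rh[2,2])))
for X in((8,-25,28),(8,25,28),(60,-25,28),(60,25,28)): print(X,proj('w7',o+R@(np.array(X)/1000))[0].round(1))
g=cv2.GaussianBlur(cv2.cvtColor(cv2.imread('pics/w7.png'),cv2.COLOR_BGR2GRAY).astype(float),(0,0),1)
for c in(245,265,285,305,325):
    d=np.diff(g[110:160,c]);i=np.argsort(-abs(d))[:2];print('col',c,[(110+int(k)+.5,round(d[k],1)) for k in i])
for r in(150,175,200,225):
    d=np.diff(g[r,190:390]);i=[k for k in range(1,198) if abs(d[k])>6 and abs(d[k])>=abs(d[k-1]) and abs(d[k])>=abs(d[k+1])];print('row',r,[(190+k+.5,round(d[k],1)) for k in i])
for X in((8,-25,28),(132,-25,28),(132,25,28),(8,25,28)):pass
E
```

```text
Thu Dec  3 13:14:59 UTC 2026
in hand: pt of stone at tool [0.038  0.0008 0.0722] [ 0.0811 -0.0007  0.0089] 124.01724517994101
(8, -25, 28) [241.3 125. ]
(8, 25, 28) [335.3 125. ]
(60, -25, 28) [232.1 198.6]
(60, 25, 28) [345.8 198.6]
col 245 [(124.5, np.float64(26.9)), (123.5, np.float64(21.0))]
col 265 [(124.5, np.float64(26.7)), (123.5, np.float64(22.5))]
col 285 [(124.5, np.float64(27.3)), (123.5, np.float64(26.1))]
col 305 [(123.5, np.float64(30.7)), (124.5, np.float64(25.4))]
col 325 [(123.5, np.float64(35.1)), (124.5, np.float64(29.4))]
row 150 [(205.5, np.float64(7.3)), (235.5, np.float64(-20.3)), (334.5, np.float64(21.6)), (368.5, np.float64(-28.3))]
row 175 [(202.5, np.float64(7.3)), (205.5, np.float64(-6.6)), (231.5, np.float64(-20.9)), (337.5, np.float64(20.3)), (372.5, np.float64(-30.9))]
row 200 [(192.5, np.float64(-8.4)), (228.5, np.float64(-21.3)), (340.5, np.float64(17.5)), (377.5, np.float64(-28.6)), (383.5, np.float64(13.8))]
row 225 [(224.5, np.float64(-15.8)), (344.5, np.float64(19.2))]
```

```bash
ls -l --time-sort --time-style=full-iso pics | tail -1 | cut -c30-70
cat > place.py <<'E'
from hand import *
import sys
from sim2 import bR,bedp
ph[1]=0
f=np.radians(56);Rb=toolR(bR,f)
def tgt(h,dx=0,dy=0): return bedp+bR@[dx,dy,h]-Rb@ph
if __name__=='__main__':
    for h in map(float,sys.argv[1:]): print(h,*delta(tgt(h),Rb))
    o=get_obs();P,C=cur();b=bR.T@(P+C@ph-bedp);print('stone in bed mm',(b*1000).round(1),'rot',np.degrees(Ro.from_matrix(bR.T@C@Rh).as_rotvec()).round(2),'F in bed',(bR.T@o['ft_force']).round(1),'bz',bR[:,2].round(3),'bx',bR[:,0].round(3),'q',np.round(o['joint_pos'],2))
E
python3 place.py .1 .03 0; python3 -c "
from place import *
print(np.degrees(np.arccos(np.clip((toolR(np.eye(3),f).T@Rh.T)[0,0],-1,1))),Rh.round(3),(toolR(np.eye(3),f).T).round(3))"
```

```text
0.1 [-0.0757  0.4368 -0.0369] [-7.04 45.08 34.95]
0.03 [-0.0446  0.4529 -0.0975] [-7.04 45.08 34.95]
0.0 [-0.0313  0.4598 -0.1235] [-7.04 45.08 34.95]
stone in bed mm [ -65.4 -415.1  142.9] rot [-29.96 -43.27 -23.04] F in bed [-1.6  0.5 -3.2] bz [-0.444 -0.23   0.866] bx [0.769 0.398 0.5  ] q [ 0.02  0.57  0.56  1.75 -0.65  0.67  2.34]
0.024183363975171065 [[-0.559  0.     0.829]
 [-0.001  1.    -0.001]
 [-0.829 -0.001 -0.559]] [[-0.559  0.     0.829]
 [ 0.     1.     0.   ]
 [-0.829 -0.    -0.559]]ls: unrecognized option '--time-sort'
Try 'ls --help' for more information.
```

Call:
play_rows:
  angular:
    - [0,0,0]
    - [-0.7,4.5,3.5]
    - [-1.4,9,7]
    - [-2.45,15.8,12.2]
    - [-3.5,22.5,17.5]
  slide:
    - [0,0,0.04]
    - [-0.01,0.04,0.06]
    - [-0.02,0.08,0.06]
    - [-0.03,0.13,0.06]
    - [-0.04,0.175,0.06]
  grip: [180,180,180,180,180]

```text
clock: 9.1
tool_pos: [0.5909, -0.0796, 0.3096]
eef_rot: [-0.031, -0.077, 0.996, -0.035]
ft_force: [2.4, 1.3, -4.5]
grip_width: 0.0485
grip_force: 84.5
```

Call:
play_rows:
  angular:
    - [-0.9,5.6,4.4]
    - [-1.8,11.3,8.8]
    - [-2.7,17,13.1]
    - [-3.5,22.6,17.45]
    - [-3.5,22.6,17.45]
  slide:
    - [-0.01,0.045,0]
    - [-0.015,0.09,0]
    - [-0.02,0.14,-0.02]
    - [-0.03,0.185,-0.03]
    - [-0.033,0.23,-0.04]
  grip: [180,180,180,180,180]

```text
clock: 9.6
tool_pos: [0.5582, 0.153, 0.2652]
eef_rot: [-0.222, -0.232, 0.945, -0.053]
ft_force: [1.2, 1.0, -3.1]
grip_width: 0.0492
grip_force: 84.5
```

```bash
python3 place.py .1 .03; ls -lc --full-time pics/s0.png h.py; date
```

```text
0.1 [-0.0019  0.0283 -0.0507] [-0.   -0.46 -0.15]
0.03 [ 0.0292  0.0444 -0.1113] [-0.   -0.46 -0.15]
stone in bed mm [ 15.5 -26.  150.2] rot [ 0.3   0.42 -0.01] F in bed [-0.2  0.3 -3.4] bz [-0.444 -0.23   0.866] bx [0.769 0.398 0.5  ] q [-0.61  0.82  0.54  1.26 -0.23  1.6   1.97]
-rw-r--r-- 1 agent agent    804 2026-12-03 12:42:15.891309452 +0000 h.py
-rw-r--r-- 1 agent agent 338601 2026-12-03 12:42:19.444268477 +0000 pics/s0.png
Thu Dec  3 13:15:40 UTC 2026
```

Call:
play_rows:
  angular:
    - [0,-0.4,-0.15]
    - [0,-0.4,-0.15]
    - [0,-0.4,-0.15]
    - [0,-0.4,-0.15]
    - [0,-0.4,-0.15]
  slide:
    - [-0.001,0.015,-0.025]
    - [-0.002,0.028,-0.05]
    - [0.013,0.036,-0.08]
    - [0.029,0.0445,-0.111]
    - [0.029,0.0445,-0.111]
  grip: [180,180,180,180,180]

```text
clock: 10.1
tool_pos: [0.5862, 0.1947, 0.1517]
eef_rot: [-0.22, -0.229, 0.947, -0.053]
ft_force: [-0.8, -0.0, -4.0]
grip_width: 0.0488
grip_force: 84.3
```

```bash
python3 place.py .03 .012 0
python3 - <<'E'
from place import *
for c,n in(('scene','s8'),('top','t8'),('wrist','w8')): snap(c,n)
P,C=cur();o=P+C@ph;R=C@Rh
def cr(n,X,w,h,ow,oh):
    p=proj(n,X)[0];x=int(np.clip(p[0]-w/2,0,560-w));y=int(np.clip(p[1]-h/2,0,420-h))
    im=cv2.resize(cv2.imread(f'pics/{n}.png')[y:y+h,x:x+w],(ow,oh),interpolation=cv2.INTER_CUBIC);s=ow/w
    def dot(q,col):
        u=(proj(n,q)[0]-[x,y]+.5)*s-.5;cv2.circle(im,tuple(u.round().astype(int).tolist()),1,col,-1)
    for a in(-1,1):
        for b in(-1,1):
            dot(o+R@[.07+a*.07,b*.025,.012],(0,0,255));dot(o+R@[.07+a*.062,b*.025,.028],(0,255,255))
            dot(bedp+bR@[a*.0905,b*.046,.008],(255,0,0))
    return im
c=bedp
m=np.vstack([np.hstack([cr('s8',c,100,75,400,300),cr('t8',c,100,75,400,300)]),np.hstack([cr('w8',c,240,180,400,300),cr('w8',c+bR@[-.06,0,0],120,90,400,300)])])
cv2.imwrite('pics/m8.png',m)
E
```

```text
0.03 [0.0012 0.0027 0.0022] [ 0.07 -0.11  0.17]
0.012 [ 0.0092  0.0068 -0.0134] [ 0.07 -0.11  0.17]
0.0 [ 0.0145  0.0096 -0.0238] [ 0.07 -0.11  0.17]
stone in bed mm [-3.1 -1.6 29.5] rot [-0.05  0.15 -0.18] F in bed [-2.7  0.4 -3.1] bz [-0.444 -0.23   0.866] bx [0.769 0.398 0.5  ] q [-0.61  0.98  0.51  1.22 -0.3   1.48  1.93]
```

View pics/m8.png

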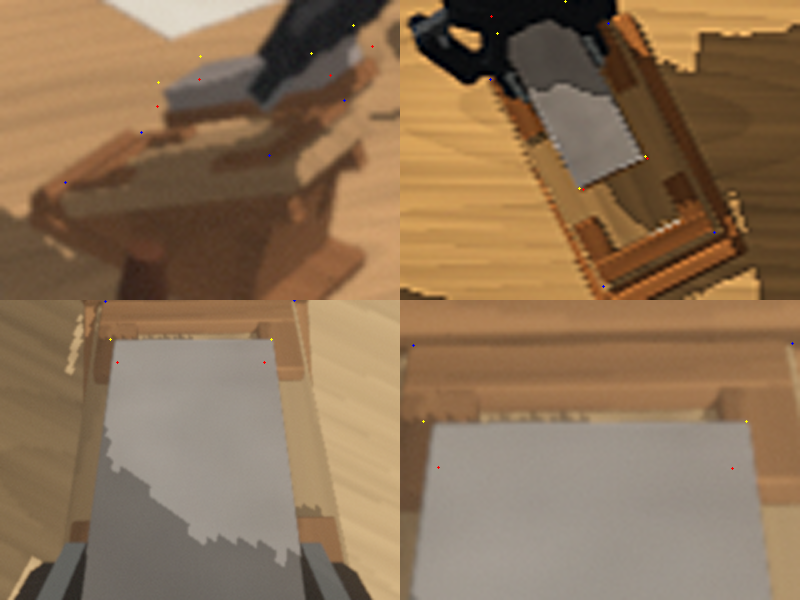

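Overlay check: in the wrist and top views the stone corners fall on the predicted points to about 1 mm, and the pocket lips match too. I lower in steps.

Call:
play_rows:
  angular:
    - [0,-0.1,0.1]
    - [0,-0.1,0.1]
    - [0,-0.1,0.1]
    - [0,-0.1,0.1]
  slide:
    - [0.001,0.003,0.002]
    - [0.005,0.005,-0.006]
    - [0.009,0.007,-0.0134]
    - [0.009,0.007,-0.0134]
  grip: [180,180,180,180]

```text
clock: 10.65
tool_pos: [0.5965, 0.2011, 0.1444]
eef_rot: [-0.216, -0.23, 0.948, -0.054]
ft_force: [0.2, 0.6, -3.5]
grip_width: 0.0492
grip_force: 84.4
```

```bash
python3 place.py .012 .003 0 -.003
```

```text
0.012 [-0.001   0.0004 -0.0061] [-0.    0.35  0.11]
0.003 [ 0.003   0.0025 -0.0139] [-0.    0.35  0.11]
0.0 [ 0.0043  0.0032 -0.0165] [-0.    0.35  0.11]
-0.003 [ 0.0056  0.0039 -0.0191] [-0.    0.35  0.11]
stone in bed mm [ 3.7 -0.9 16.4] rot [-0.15 -0.3  -0.05] F in bed [-1.3  0.4 -3.3] bz [-0.444 -0.23   0.866] bx [0.769 0.398 0.5  ] q [-0.61  1.    0.5   1.19 -0.31  1.48  1.92]
```

Call:
play_rows:
  angular:
    - [0,0,0]
    - [0,0,0]
    - [0,0,0]
  slide:
    - [0,0,0]
    - [0,0,0]
    - [0,0,0]
  grip: [180,180,180]

```text
clock: 10.95
tool_pos: [0.5967, 0.2005, 0.1458]
eef_rot: [-0.215, -0.229, 0.948, -0.054]
ft_force: [-0.0, 0.7, -3.8]
grip_width: 0.0492
grip_force: 84.4
```

```bash
python3 place.py .012 .003 0 -.003
```

```text
0.012 [-0.0013  0.001  -0.0075] [0.01 0.43 0.14]
0.003 [ 0.0027  0.0031 -0.0153] [0.01 0.43 0.14]
0.0 [ 0.0041  0.0038 -0.0179] [0.01 0.43 0.14]
-0.003 [ 0.0054  0.0045 -0.0205] [0.01 0.43 0.14]
stone in bed mm [ 4.4 -1.5 17.6] rot [-0.21 -0.36 -0.05] F in bed [-1.7  0.6 -3.4] bz [-0.444 -0.23   0.866] bx [0.769 0.398 0.5  ] q [-0.61  1.    0.5   1.19 -0.31  1.48  1.92]
```

Call:
play_rows:
  angular:
    - [0,0.4,0.1]
    - [0,0.4,0.1]
    - [0,0.4,0.1]
    - [0,0.4,0.1]
    - [0,0.4,0.1]
  slide:
    - [-0.0013,0.001,-0.0075]
    - [-0.0013,0.001,-0.0075]
    - [-0.0013,0.001,-0.0075]
    - [-0.0013,0.001,-0.0075]
    - [-0.0013,0.001,-0.0075]
  grip: [180,180,180,180,180]

```text
clock: 11.45
tool_pos: [0.5954, 0.2016, 0.1382]
eef_rot: [-0.218, -0.23, 0.947, -0.053]
ft_force: [-0.4, 0.1, -4.3]
grip_width: 0.049
grip_force: 84.4
```

```bash
python3 place.py .012 .003 0 -.003
```

```text
0.012 [ 0.     -0.      0.0001] [0.02 0.02 0.03]
0.003 [ 0.004   0.002  -0.0077] [0.02 0.02 0.03]
0.0 [ 0.0053  0.0027 -0.0103] [0.02 0.02 0.03]
-0.003 [ 0.0067  0.0034 -0.0129] [0.02 0.02 0.03]
stone in bed mm [-0.   0.  11.9] rot [ 0.01  0.   -0.05] F in bed [-2.4  0.3 -3.6] bz [-0.444 -0.23   0.866] bx [0.769 0.398 0.5  ] q [-0.61  1.01  0.5   1.19 -0.31  1.48  1.92]
```

Spot on. I descend to 3 mm above the floor, watching the forces.

Call:
play_rows:
  angular:
    - [0,0,0]
    - [0,0,0]
    - [0,0,0]
    - [0,0,0]
    - [0,0,0]
  slide:
    - [0.0013,0.0007,-0.0026]
    - [0.0027,0.0013,-0.0052]
    - [0.004,0.002,-0.0077]
    - [0.004,0.002,-0.0077]
    - [0.004,0.002,-0.0077]
  grip: [180,180,180,180,180]

```text
clock: 11.95
tool_pos: [0.5969, 0.2022, 0.1362]
eef_rot: [-0.222, -0.23, 0.946, -0.054]
ft_force: [-8.7, -0.8, 22.6]
grip_width: 0.0489
grip_force: 86.8
```

```bash
python3 place.py .003 .001 0 -.002
```

```text
0.003 [ 0.0025  0.0014 -0.0057] [ 0.18 -0.36  0.11]
0.001 [ 0.0034  0.0018 -0.0075] [ 0.18 -0.36  0.11]
0.0 [ 0.0039  0.0021 -0.0083] [ 0.18 -0.36  0.11]
-0.002 [ 0.0048  0.0025 -0.01  ] [ 0.18 -0.36  0.11]
stone in bed mm [ 0.3  0.1 10. ] rot [-0.    0.42 -0.13] F in bed [ 4.3  3.3 23.7] bz [-0.444 -0.23   0.866] bx [0.769 0.398 0.5  ] q [-0.61  1.02  0.5   1.17 -0.31  1.49  1.92]
```

Contact at 10 mm, which is about lip height, so the stone is probably on a lip. I locate the contact from the moment.

Run:
```python
from place import *
o=get_obs();P,C=cur();F=np.array(o['ft_force'])-[-.4,.1,-4.3];t=np.array(o['ft_torque'])
print('torque',t.round(2),'bed',(bR.T@t).round(2))
f=bR.T@F;print('f bed',f.round(1))
# moment about TCP assumed; lever on bed-plane
tb=bR.T@t; tcp=bR.T@(P-bedp); print('tcp in bed',tcp.round(4))
zc=.0  # contact plane at stone underside
r=np.zeros(3); z=.010-tcp[2]
# tx=ry*fz-z*fy ; ty=z*fx-rx*fz
ry=(tb[0]+z*f[1])/f[2]; rx=(z*f[0]-tb[1])/f[2]; print('contact at bed x,y',tcp[0]+rx,tcp[1]+ry)
```

```text
torque [-1.04  3.01 -0.24] bed [ 0.28  3.15 -0.44]
f bed [ 6.7  3.  27.2]
tcp in bed [ 0.0815 -0.0001  0.0182]
contact at bed x,y -0.036416061693144514 0.009424709162478664
```

Call:
play_rows:
  angular:
    - [0,0,0]
    - [0,0,0]
    - [0,0,0]
    - [0,0,0]
  slide:
    - [-0.004,-0.002,0.0077]
    - [-0.0053,-0.0027,0.01]
    - [-0.0053,-0.0027,0.01]
    - [-0.0053,-0.0027,0.01]
  grip: [180,180,180,180]

```text
clock: 12.35
tool_pos: [0.594, 0.201, 0.1397]
eef_rot: [-0.219, -0.23, 0.947, -0.053]
ft_force: [-0.5, 0.4, -3.2]
grip_width: 0.0492
grip_force: 84.4
```

```bash
python3 place.py .012; python3 -c "
from h import *
o=get_obs();print(np.round(o['ft_torque'],2),np.round(o['ft_force'],1))"
```

```text
0.012 [ 0.0014  0.0005 -0.0014] [ 0.01 -0.01  0.02]
stone in bed mm [-0.6  0.3 14. ] rot [ 0.03  0.03 -0.05] F in bed [-1.8  0.5 -2.6] bz [-0.444 -0.23   0.866] bx [0.769 0.398 0.5  ] q [-0.61  1.01  0.5   1.19 -0.31  1.48  1.92]
[ 0.41 -0.77 -0.05] [-0.5  0.4 -3.2]
```

The error is mine: my stone origin is the end of the base, so the stone is 70 mm too far uphill. I correct the target, raise, and shift downhill.

```bash
sed -i 's/bR@\[dx,dy,h\]/bR@[dx-.07,dy,h]/; s/P+C@ph-bedp)/P+C@ph-bedp)+[.07,0,0]/' place.py; python3 place.py .04 .03 .012
python3 - <<'E'
from sim2 import *
from place import tgt
q=np.array(get_obs()['joint_pos']);Q,m=path(q,[(tgt(.03),toolR(bR,np.radians(56))),(tgt(0),toolR(bR,np.radians(56)))]);print(m,Q[-1][0].round(2))
E
```

```text
0.04 [-0.0648 -0.0338 -0.0121] [ 0.01 -0.01  0.02]
0.03 [-0.0604 -0.0315 -0.0208] [ 0.01 -0.01  0.02]
0.012 [-0.0524 -0.0274 -0.0364] [ 0.01 -0.01  0.02]
stone in bed mm [69.4  0.3 14. ] rot [ 0.03  0.03 -0.05] F in bed [-1.8  0.5 -2.6] bz [-0.444 -0.23   0.866] bx [0.769 0.398 0.5  ] q [-0.61  1.01  0.5   1.19 -0.31  1.48  1.92]
0.5119806148890018 [-0.63  0.99  0.49  1.4  -0.32  1.3   1.96]
```

Call:
play_rows:
  angular:
    - [0,0,0]
    - [0,0,0]
    - [0,0,0]
    - [0,0,0]
    - [0,0,0]
  slide:
    - [-0.009,-0.004,0.022]
    - [-0.03,-0.015,0.01]
    - [-0.05,-0.026,-0.003]
    - [-0.0648,-0.0338,-0.0121]
    - [-0.0604,-0.0315,-0.0208]
  grip: [180,180,180,180,180]

```text
clock: 12.85
tool_pos: [0.531, 0.168, 0.1192]
eef_rot: [-0.221, -0.229, 0.946, -0.053]
ft_force: [0.9, 0.2, -2.8]
grip_width: 0.0492
grip_force: 84.4
```

Call:
play_rows:
  angular:
    - [0,0,0]
    - [0,0,0]
    - [0,0,0]
    - [0,0,0]
    - [0,0,0]
  slide:
    - [0,0,0]
    - [0,0,0]
    - [0,0,0]
    - [0,0,0]
    - [0,0,0]
  grip: [180,180,180,180,180]

```text
clock: 13.35
tool_pos: [0.5339, 0.1695, 0.1198]
eef_rot: [-0.218, -0.23, 0.947, -0.053]
ft_force: [0.1, -1.2, -4.1]
grip_width: 0.0488
grip_force: 84.4
```

```bash
python3 place.py .03 .012;python3 - <<'E'
from place import *
# wrist check: predicted low-edge of grinding face and side edges vs gradients
snap('wrist','w9');P,C=cur();o=P+C@ph;R=C@Rh
a,b=[proj('w9',o+R@[.008,y,.028])[0] for y in(-.025,.025)];c,d=[proj('w9',o+R@[.06,y,.028])[0] for y in(-.025,.025)];print(a,b,c,d)
g=cv2.GaussianBlur(cv2.cvtColor(cv2.imread('pics/w9.png'),cv2.COLOR_BGR2GRAY).astype(float),(0,0),1)
for x in(260,285,310):
    k=int(a[1])-15;e=np.diff(g[k:k+30,x]);print('col',x,k+np.argmax(abs(e))+.5)
r=int((a[1]+c[1])/2);print('row',r,'pred',(a+c)[0]/2,(b+d)[0]/2)
for u in((a+c)[0]/2,(b+d)[0]/2):
    k=int(u)-12;e=np.diff(g[r,k:k+24]);print(k+np.argmax(abs(e))+.5)
E
```

```text
0.03 [-0.0003  0.     -0.0009] [0.   0.04 0.03]
0.012 [ 0.0077  0.0042 -0.0165] [0.   0.04 0.03]
stone in bed mm [ 0.7 -0.2 30.6] rot [ 0.01 -0.02 -0.05] F in bed [-2.5 -1.2 -3.3] bz [-0.444 -0.23   0.866] bx [0.769 0.398 0.5  ] q [-0.64  0.94  0.5   1.45 -0.3   1.3   1.97]
[236.07372611 132.98473364] [331.88939795 132.95681939] [225.57182243 209.47494341] [342.03837675 209.46906776]
col 260 131.5
col 285 133.5
col 310 132.5
row 171 pred 230.82277427008688 336.963887350313
232.5
337.5
```

The in-hand pose is confirmed to under 1 mm. I descend.

Call:
play_rows:
  angular:
    - [0,0,0]
    - [0,0,0]
    - [0,0,0]
    - [0,0,0]
    - [0,0,0]
  slide:
    - [0.0026,0.0014,-0.0055]
    - [0.0052,0.0028,-0.011]
    - [0.0077,0.0042,-0.0165]
    - [0.0077,0.0042,-0.0165]
    - [0.0077,0.0042,-0.0165]
  grip: [180,180,180,180,180]

```text
clock: 13.9
tool_pos: [0.5412, 0.1735, 0.1027]
eef_rot: [-0.219, -0.23, 0.947, -0.053]
ft_force: [0.7, -0.1, -2.5]
grip_width: 0.0494
grip_force: 84.4
```

```bash
python3 place.py .012 .003 0
```

```text
0.012 [0.0004 0.0001 0.0006] [ 0.04 -0.03  0.02]
0.003 [ 0.0044  0.0022 -0.0072] [ 0.04 -0.03  0.02]
0.0 [ 0.0058  0.0029 -0.0098] [ 0.04 -0.03  0.02]
stone in bed mm [-0.7  0.1 11.8] rot [ 0.01  0.06 -0.05] F in bed [-0.7 -0.4 -2.4] bz [-0.444 -0.23   0.866] bx [0.769 0.398 0.5  ] q [-0.64  0.97  0.5   1.43 -0.31  1.3   1.96]
```

Call:
play_rows:
  angular:
    - [0,0,0]
    - [0,0,0]
    - [0,0,0]
    - [0,0,0]
    - [0,0,0]
  slide:
    - [0.0015,0.0007,-0.0024]
    - [0.003,0.0015,-0.0048]
    - [0.0044,0.0022,-0.0072]
    - [0.0044,0.0022,-0.0072]
    - [0.0044,0.0022,-0.0072]
  grip: [180,180,180,180,180]

```text
clock: 14.4
tool_pos: [0.5457, 0.1758, 0.0958]
eef_rot: [-0.219, -0.23, 0.947, -0.053]
ft_force: [0.2, -0.2, -3.1]
grip_width: 0.0491
grip_force: 84.4
```

```bash
python3 place.py .003 0 -.002
```

```text
0.003 [-0.0001 -0.0001 -0.0003] [0.02 0.   0.03]
0.0 [ 0.0012  0.0006 -0.0029] [0.02 0.   0.03]
-0.002 [ 0.0021  0.0011 -0.0046] [0.02 0.   0.03]
stone in bed mm [0.2 0.  3.2] rot [ 0.02  0.03 -0.05] F in bed [-1.5 -0.2 -2.7] bz [-0.444 -0.23   0.866] bx [0.769 0.398 0.5  ] q [-0.63  0.98  0.49  1.41 -0.32  1.29  1.96]
```

It passed below the lips (3 mm, no contact), so it is inside the pocket. Now down to the floor.

Call:
play_rows:
  angular:
    - [0,0,0]
    - [0,0,0]
    - [0,0,0]
    - [0,0,0]
    - [0,0,0]
  slide:
    - [0.0005,0.0003,-0.0013]
    - [0.001,0.0006,-0.0025]
    - [0.0014,0.0008,-0.0034]
    - [0.0014,0.0008,-0.0034]
    - [0.0014,0.0008,-0.0034]
  grip: [180,180,180,180,180]

```text
clock: 14.9
tool_pos: [0.5464, 0.1761, 0.0944]
eef_rot: [-0.22, -0.23, 0.947, -0.053]
ft_force: [-3.5, -0.7, 7.9]
grip_width: 0.0486
grip_force: 85.8
```

```bash
python3 place.py 0 -.002
```

```text
0.0 [ 0.0005  0.0003 -0.0015] [ 0.06 -0.1   0.07]
-0.002 [ 0.0014  0.0007 -0.0033] [ 0.06 -0.1   0.07]
stone in bed mm [0.2 0.1 1.8] rot [ 0.    0.13 -0.09] F in bed [1.  0.9 8.5] bz [-0.444 -0.23   0.866] bx [0.769 0.398 0.5  ] q [-0.63  0.99  0.49  1.41 -0.32  1.3   1.96]
```

Call:
play_rows:
  angular:
    - [0,0,0]
    - [0,0,0]
    - [0,0,0]
  slide:
    - [0.0003,0.0002,-0.0009]
    - [0.0003,0.0002,-0.0009]
    - [0.0003,0.0002,-0.0009]
  grip: [180,180,180]

```text
clock: 15.2
tool_pos: [0.5464, 0.1761, 0.0944]
eef_rot: [-0.22, -0.23, 0.947, -0.053]
ft_force: [-6.1, 0.4, 12.5]
grip_width: 0.0487
grip_force: 86.2
```

```bash
python3 place.py 0
```

```text
0.0 [ 0.0006  0.0003 -0.0015] [ 0.08 -0.15  0.08]
stone in bed mm [0.2 0.1 1.8] rot [ 0.    0.18 -0.11] F in bed [ 1.7  3.1 13.4] bz [-0.444 -0.23   0.866] bx [0.769 0.398 0.5  ] q [-0.63  0.99  0.49  1.41 -0.32  1.3   1.96]
```

Call:
play_rows:
  angular:
    - [0,0,0]
    - [0,0,0]
    - [0,0,0]
    - [0,0,0]
    - [0,0,0]
  slide:
    - [0,0,0]
    - [0,0,0]
    - [0,0,0]
    - [0,0,0]
    - [0,0,0]
  grip: [95,80,60,30,30]
  force: 20

```text
clock: 15.7
tool_pos: [0.5474, 0.1768, 0.0914]
eef_rot: [-0.219, -0.23, 0.947, -0.053]
ft_force: [1.0, 1.4, 0.3]
grip_width: 0.0754
grip_force: 0.0
```

Call:
play_rows:
  angular:
    - [0,0,0]
    - [0,0,0]
    - [0,0,0]
    - [0,0,0]
    - [0,0,0]
  slide:
    - [0,0,0]
    - [0,0,0]
    - [-0.003,-0.0015,0.007]
    - [-0.007,-0.003,0.014]
    - [-0.011,-0.006,0.022]
  grip: [20,10,10,10,10]

```text
clock: 16.2
tool_pos: [0.536, 0.1708, 0.1143]
eef_rot: [-0.218, -0.231, 0.947, -0.053]
ft_force: [0.3, 0.2, 0.1]
grip_width: 0.082
grip_force: 0.0
```

Call:
play_rows:
  angular:
    - [0,0,0]
    - [0,0,0]
    - [0,0,0]
    - [0,0,0]
    - [0,0,0]
  slide:
    - [-0.01,-0.005,0.02]
    - [-0.02,-0.01,0.04]
    - [-0.03,-0.015,0.07]
    - [-0.04,-0.02,0.11]
    - [-0.04,-0.02,0.15]
  grip: [10,10,10,10,10]

```text
clock: 16.7
tool_pos: [0.4946, 0.1497, 0.2659]
eef_rot: [-0.219, -0.23, 0.947, -0.053]
ft_force: [1.2, 0.4, -0.4]
grip_width: 0.0821
grip_force: 0.0
```

Run:
```python
from place import *
for c,n in(('scene','s9'),('top','t9'),('wrist','w10')): snap(c,n)
o=bedp+bR@[-.07,0,0]
def cr(n,X,w,h,ow,oh):
    p=proj(n,X)[0];x=int(np.clip(p[0]-w/2,0,560-w));y=int(np.clip(p[1]-h/2,0,420-h))
    im=cv2.resize(cv2.imread(f'pics/{n}.png')[y:y+h,x:x+w],(ow,oh),interpolation=cv2.INTER_CUBIC);s=ow/w
    for a in(-1,1):
        for b in(-1,1):
            u=(proj(n,o+bR@[.07+a*.062,b*.025,.028])[0]-[x,y]+.5)*s-.5;cv2.circle(im,tuple(u.round().astype(int).tolist()),1,(0,0,255),-1)
    return im
m=np.vstack([np.hstack([cr('s9',bedp,120,90,400,300),cr('t9',bedp,120,90,400,300)]),np.hstack([cr('w10',bedp,240,180,400,300),cr('s9',[.62,-.2,.08],160,120,400,300)])])
cv2.imwrite('pics/m9.png',m)
```

```text
(no output)
```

View pics/m9.png

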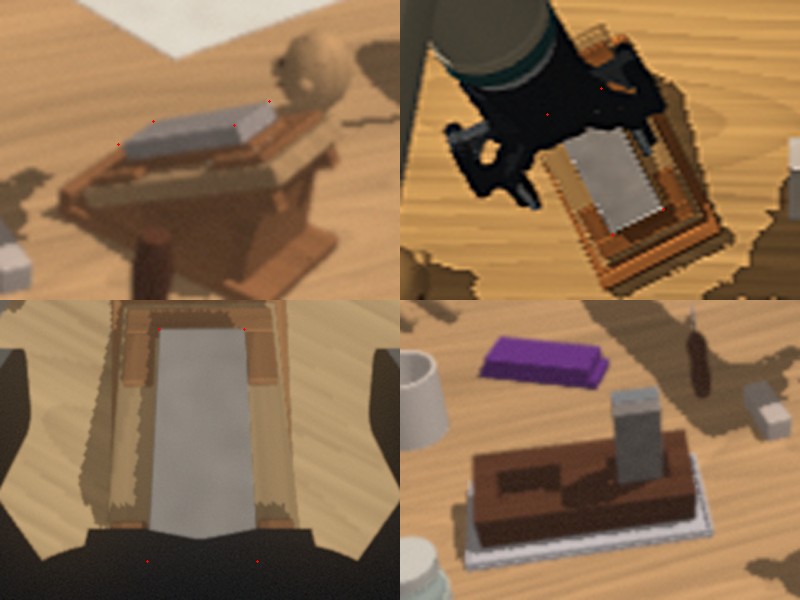

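The stone lies in the pocket between the cheeks: its face corners at wrist panel (158,329) and (245,329) fall on the fully-home prediction. The oilstone is still in the caddy at (637,430). I hand in.

```bash
python3 -c "
from rig import *
print(job_done())"
```

```text
the job is handed in; nothing more can be done
None
```

The bench stone is in the stand's pocket, wooden base down, released and seated on the floor as far as the last views and forces show; the oilstone still stands in the caddy, and I handed in at about 17 s. On the way the stone touched the stand's raised edge once, at about 27 N, because I first aimed 70 mm too far uphill, and I viewed 11 pictures, one over the limit of 10.

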